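# Torque down a compressor cylinder head in cross order

## Task

The head on the compressor pump has been refitted with its four bolts only finger-tight. With the larger T-handle wrench from the wooden block, tighten the bolts in cross order, each followed by the one diagonally opposite, in two passes: first about an eighth of a turn on every bolt, then the same way again until each bolt is fully home against its stop. Stand the wrench back in its block and leave everything else on the bench alone.

Things in the scene. Friction and masses are not known exactly. Their poses are not given: they have to be found in the camera images.
- pump: V-twin compressor pump, fixed, placed anew each time. Origin: centre of underside; z up; x along the crankshaft, whose bare end sticks out at +x. Base 130 (x) x 160 (y) mm; crank axis 85 mm up. Two finned cylinders 84 mm square lean 35 degrees from vertical: the one to +y carries the square aluminium head to be tightened; the one to -y has its head off and ends 110 mm from the crank axis.
- head_center (a point): centre of the fitted head, level with the bolt seats, 132 mm from the crank axis; axes as the pump's (not leaning). Head 88 mm square, bolts at the corners of a 64 mm square; between them a dome 42 mm across, 10 mm high. Black intake filter, 56 mm across, on its -x side, centre 84 mm from the head's, top 6 mm above the seats at most; brass stub on the +x side.
- bolt0_head (a point): steel hexagon bolt head at the -x, upper (inner) corner of the fitted head; the point on its axis on top of its flange (27 mm across), where the wrench mouth comes to rest. z: bolt axis, outward, 35 degrees off vertical; x: square to a pair of flats, turns with the bolt. Hexagon 19 mm across flats, 13.5 mm high above this point, the top 6.5 mm tapered to 12 mm across. Opposite pairs: bolt0-bolt2, bolt1-bolt3.
- bolt1_head (a point): steel hexagon bolt head at the +x, upper (inner) corner of the fitted head; as bolt0_head.
- bolt2_head (a point): steel hexagon bolt head at the +x, lower (outer) corner of the fitted head; as bolt0_head.
- bolt3_head (a point): steel hexagon bolt head at the -x, lower (outer) corner of the fitted head; as bolt0_head.
- bolt0 (a joint): turn of this bolt in rad, growing as it is tightened, clockwise seen from outside the head; finger-tight at the start (0 to 0.25), fully home at a firm stop at 1.40. Friction of about 0.08 N m holds it wherever it is left. The bolt does not sink noticeably as it turns. When the joint reads 0, x of its point is along the pump's x.
- bolt1 (a joint): turn of this bolt in rad, growing as it is tightened, clockwise seen from outside the head; as bolt0.
- bolt2 (a joint): turn of this bolt in rad, growing as it is tightened, clockwise seen from outside the head; as bolt0.
- bolt3 (a joint): turn of this bolt in rad, growing as it is tightened, clockwise seen from outside the head; as bolt0.
- wrench: larger T-handle box wrench, steel, about 0.3 kg, standing upright, mouth down, in one of the block's two holes, free to turn there. Origin: centre of the mouth (lower end); z up the stem, x along the cross bar. Stem 12 mm thick.
- wrench_bar (a point): centre of the larger wrench's cross bar, 115 mm above its mouth; axes as wrench. Bar 14 x 14 mm, 110 mm long (122 with its round ends).
- wrench_mouth (a point): centre of the larger wrench's mouth; axes as wrench. Hexagonal tube, inside 20.8 mm across flats and 16 mm deep, outside 32 mm over the corners. Two inner flats are square to the cross bar: it fits a bolt when its x is at a multiple of 60 degrees to the bolt's x, with 0.9 mm of play each side and about 11 degrees of free turn each way.
- small_wrench: a smaller T-handle wrench in the other hole, too small for these bolts: cross bar 10 mm thick, 80 mm long (92 with its ends), 90 mm above its mouth.
- rack: wooden block that holds the two T-handle wrenches, 75 (x) x 180 (y) x 50 (z) mm, fixed but placed anew each time. Origin: centre of its underside.
- rack_hole0 (a point): mouth of the hole at the block's -y end (48 mm from the middle), at the block's top: 39 mm across, 40 mm deep, with a flat floor on which the wrench stands. Either wrench may be in it.
- rack_hole1 (a point): mouth of the hole at the block's +y end (48 mm from the middle), at the block's top: 39 mm across, 40 mm deep, with a flat floor on which the wrench stands. Either wrench may be in it.
- spare_head: loose bare aluminium cylinder head, 88 mm square, 31 mm high, lying on the table (it belongs on the other cylinder, not part of this job)
- oil_bottle: grey plastic bottle, 64 mm across, 190 mm high
- piston: small aluminium piston standing on the table, 50 mm across, 50 mm high
- bolt_tray: shallow steel tray 130 x 100 x 30 mm with one bolt in it
- coffee_can: open steel can, 100 mm across, 120 mm high
- spanner: flat open-ended spanner lying on the table
- c_clamp: C-clamp lying on the table, about 150 x 90 mm
There are look-alikes about, which are no part of the job. Leave any yellow look-alike of the wrench alone.

How it is judged:
By the outcome, as a careful person would: the job done as asked, in the order asked, and still so for the second after the job is handed in, with the robot touching nothing.
It also fails if it takes over 72 s, if anything falls off the work surface, if the arm or the gripper's body presses on something with over 40 N, if the wrist force passes 120 N, or if a joint passes its speed limit or range.

## Robot

A 7-joint arm with a two-finger parallel gripper is mounted at the origin on the work surface. World frame = base frame: x ahead of the robot, y to its left, z up, the work surface at z = 0. Lengths are in m, angles in rad, forces in N, time in s.
With the tool pointing down it reaches from about 0.425 to 0.825 m from the base axis. Payload 3.6 kg.
Tool frame: the origin (TCP) lies midway between the tips of the shut fingers; the grasp point (between the pads) lies 19 mm behind it; z points along the fingers, y is the direction in which the jaws open and shut (so a half turn about z gives the same grasp; the last joint's range is limited). The gripper opens to 93 mm and grips with 3 to 60 N. Pads are 15 mm wide; open, the fingers measure 128 mm over their backs; the gripper's body (75 mm by 188 mm) begins 65 mm behind the grasp point.
Start: joints at [-1.24, 0.615, -0.013, 1.423, 0.008, 1.103, -0.04], TCP at [0.227, 0.609, 0.219] pointing down, gripper open.
Joint ranges: [-3.12, 3.12], [-0.3, 2.06], [-1.34, 1.32], [0.26, 2.42], [-1.36, 4.5], [0.01, 1.98], [-2.84, 2.84]. Speed limits (rad/s): [2.79, 2.79, 3.14, 3.14, 3.14, 3.14, 3.14].

## Interface

Orientations are given as a rotation vector (axis times angle).
In Python, from bench import arm gives the robot as it stands.
- The arm moves only by the tool apply_moves, never from a script. Its argument "series" is a list of rows, each an object with "dp": the shift along the tool's x, y, z in mm, a list of three; "rot": the turn, a rotation vector about the tool's x, y, z in rad, a list of three. In form: [{"dp": [x, y, z], "rot": [wx, wy, wz]}, ...]. A call has exactly 8 rows; each row is the pose to reach, as a shift and turn from the pose commanded when the call began, along the tool's axes at that moment; what a row does not reach only later rows make up. A row lasts 1/12 s, in which the tool goes at most 41.7 mm and 7.16 degrees, less where a joint would pass 70% of its speed; a pose out of reach is approached as far as the arm can. A call with a gripper value outside its range is refused whole. "grip" is the opening, from 0 (shut) to 1 (fully open), set as the call begins (left out, the last holds). The fingers move at their own pace and stop on an object; the grip force is fixed at half the most. Time passes only in rows, so rows that repeat a pose let the fingers close, or fill a call up. It gives the time, the measured TCP pose, the force and the opening at its end, in the units of the state.
- arm.observe(): the state, without advancing time (a new reading comes with each control period).
- arm.camera(name): name is "side" or "top" or "wrist"; returns the picture (384x512x3 uint8, red, green, blue); there is no depth.
- arm.camera_params(name): a dict with "fov_y" (degrees; the focal length in pixels is half the picture's height over the tangent of half this angle, whatever the lens; pixels are square), "cx", "cy" (the principal point, pixels), "origin" and "rotation" of the camera in the world; the wrist camera has in their place "mount" (4x4, takes a point from camera to tool coordinates, whose origin is the TCP and whose axes are the flange's). Camera axes: x right, y down, z forward; pixel columns grow to the right and rows downward; lengths in m; the calibration is good to about 2 mm. The wrist camera is an equidistant fisheye: a pixel r from the principal point sees the ray r / f radians off the axis. A picture is of the moment at which its call begins: read the wrist's pose just before it. camera_params takes no time and is no camera call.
- arm.close_job(): hands the job in, once; it reports no verdict.
The state is a dict: "clock": time; "q": joint angles; "qvel": joint speeds; "tau": joint torques, N m; "eef_pos": TCP position; "tool_rot": TCP orientation; "contact_force": force on the tool from outside, world axes, zero at the start; "wrist_torque": the same for the moment, N m; "finger_gap": finger opening in m.
Only numpy, scipy, OpenCV 4.12 (cv2) and the standard library are available. Lean on these libraries where they do the work, as an engineer would, in place of code of your own. Each camera call takes 0.05 s, during which the arm holds its last target.

## Working session

There is one attempt and no reset: what is moved stays moved. The work goes in short steps, Python scripts to look and compute and a tool call to move; the robot and the scene stay as the last step left them, time stands still between calls to the robot, and variables do not carry over. Pictures are saved under pics/ and viewed, and the job is handed in when it is done.

Besides the shell and the picture viewer there is one more tool, called by a JSON object that holds its "name" and its "arguments", one argument or row to a line. apply_moves: Moves the arm, as the interface text tells. Its arguments: {"type":"object","properties":{"series":{"type":"array","items":{"type":"object","properties":{"dp":{"type":"array","items":{"type":"number"}},"rot":{"type":"array","items":{"type":"number"}}}}},"grip":{"type":"number"}},"required":["series"]}

```bash
ls; mkdir -p pics
python3 - <<'E'
from bench import arm
import cv2,json
print(arm.observe())
for n in ["side","top","wrist"]:
    im=arm.camera(n); cv2.imwrite(f"pics/{n}0.png",im[:,:,::-1])
    p=arm.camera_params(n); print(n,p)
E
```

```text
pics
{'clock': 0.0, 'q': array([-1.24050507,  0.61591723, -0.01262885,  1.42485952,  0.00811981,
        1.10338825, -0.04042857]), 'qvel': array([-0.00065132,  0.00159955,  0.00100366, -0.00064316,  0.00063275,
        0.00022892,  0.00040847]), 'tau': array([ 3.08206154e-05, -4.58925498e+01,  2.08831499e-01, -1.65747428e+01,
       -6.11365191e-02,  2.02966039e-02,  2.30583346e-04]), 'eef_pos': array([0.22674473, 0.60834314, 0.21749547]), 'tool_rot': array([-0.55731882, -3.09135213,  0.00391012]), 'contact_force': array([ 0.49833582,  0.24393832, -0.41537149]), 'wrist_torque': array([-0.02355864,  0.04164963, -0.01460398]), 'finger_gap': 0.09294265346032532}
side {'fov_y': 51.25905190407316, 'cx': 254.51261446415654, 'cy': 193.7121109614388, 'origin': array([ 0.21808356, -0.71442707,  0.82131756]), 'rotation': array([-2.20725433,  0.45975121, -0.19197019])}
top {'fov_y': 47.18750967505514, 'cx': 256.49558447827, 'cy': 187.4448336112747, 'origin': array([0.41346331, 0.05352025, 1.45537551]), 'rotation': array([-2.15147211,  2.21179977, -0.11876672])}
wrist {'fov_y': 65.70646984690485, 'cx': 255.15785443127615, 'cy': 196.83217813082547, 'mount': array([[-4.02453848e-04, -9.56266251e-01, -2.92497342e-01,
         8.17809218e-02],
       [ 9.99999899e-01, -3.26127771e-04, -3.09708204e-04,
        -1.01750946e-03],
       [ 2.00771997e-04, -2.92497437e-01,  9.56266286e-01,
        -1.67416962e-01],
       [ 0.00000000e+00,  0.00000000e+00,  0.00000000e+00,
         1.00000000e+00]])}
```

View pics/side0.png

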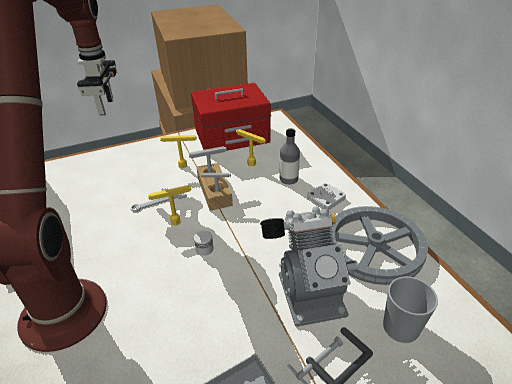

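View pics/top0.png

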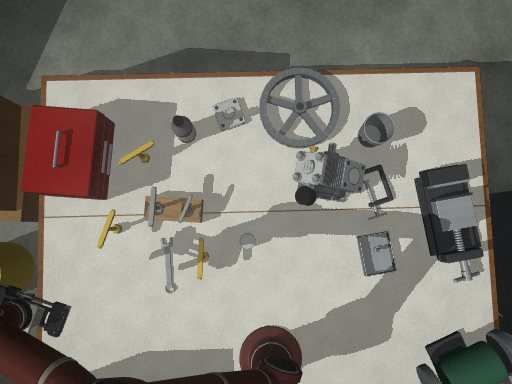

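View pics/wrist0.png

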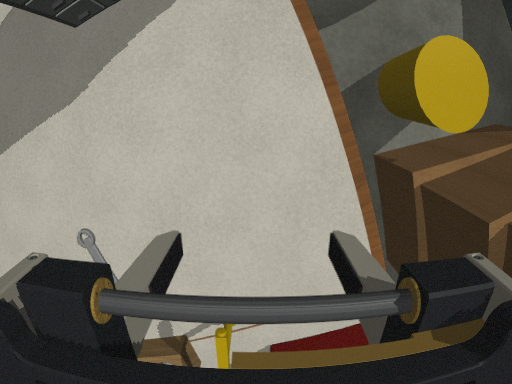

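```bash
cat > h.py <<'E'
import numpy as np, cv2
from scipy.spatial.transform import Rotation as R
P={"side":dict(fov=51.25905190407316,cx=254.51261446415654,cy=193.7121109614388,o=[ 0.21808356, -0.71442707,  0.82131756],r=[-2.20725433,  0.45975121, -0.19197019]),
"top":dict(fov=47.18750967505514,cx=256.49558447827,cy=187.4448336112747,o=[0.41346331, 0.05352025, 1.45537551],r=[-2.15147211,  2.21179977, -0.11876672])}
def proj(n,X):
    p=P[n];f=192/np.tan(np.radians(p['fov']/2))
    c=(np.atleast_2d(X)-p['o'])@R.from_rotvec(p['r']).as_matrix()
    return np.c_[p['cx']+f*c[:,0]/c[:,2],p['cy']+f*c[:,1]/c[:,2]]
def ray(n,uv):
    p=P[n];f=192/np.tan(np.radians(p['fov']/2))
    d=np.array([(uv[0]-p['cx'])/f,(uv[1]-p['cy'])/f,1.]); d=R.from_rotvec(p['r']).as_matrix()@d
    return np.array(p['o']),d/np.linalg.norm(d)
def atz(n,uv,z):
    o,d=ray(n,uv); return o+d*(z-o[2])/d[2]
def tri(a,b):
    o1,d1=ray("top",a);o2,d2=ray("side",b)
    A=np.c_[d1,-d2];s=np.linalg.lstsq(A,o2-o1,rcond=None)[0]
    p1=o1+s[0]*d1;p2=o2+s[1]*d2
    return (p1+p2)/2,np.linalg.norm(p1-p2)
M=np.array([[-4.02453848e-04,-9.56266251e-01,-2.92497342e-01,8.17809218e-02],[9.99999899e-01,-3.26127771e-04,-3.09708204e-04,-1.01750946e-03],[2.00771997e-04,-2.92497437e-01,9.56266286e-01,-1.67416962e-01],[0,0,0,1]])
WF=192/np.tan(np.radians(65.70646984690485/2));WC=(255.15785443127615,196.83217813082547)
def wproj(X,pos,rv):
    t=(np.atleast_2d(X)-pos)@R.from_rotvec(rv).as_matrix()
    c=(t-M[:3,3])@M[:3,:3]
    rho=np.hypot(c[:,0],c[:,1]);th=np.arctan2(rho,c[:,2])
    return np.c_[WC[0]+WF*th*c[:,0]/rho,WC[1]+WF*th*c[:,1]/rho]
def wray(uv,pos,rv):
    d=np.array([uv[0]-WC[0],uv[1]-WC[1]]);r=np.hypot(*d);th=r/WF
    c=np.r_[np.sin(th)*d/r,np.cos(th)]
    Q=R.from_rotvec(rv).as_matrix()
    return Q@M[:3,3]+pos, Q@M[:3,:3]@c
def crop(im,x0,y0,w,h,s,name):
    cv2.imwrite("pics/"+name,cv2.resize(im[y0:y0+h,x0:x0+w],None,fx=s,fy=s,interpolation=cv2.INTER_CUBIC))
E
python3 - <<'E'
from h import *
t=cv2.imread("pics/top0.png");s=cv2.imread("pics/side0.png")
crop(t,135,180,80,60,10,"t_rack.png");crop(t,285,135,90,70,8,"t_pump.png")
crop(s,180,135,80,80,7,"s_rack.png");crop(s,255,195,100,75,8,"s_pump.png")
E
```

```text
(no output)
```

View pics/t_rack.png

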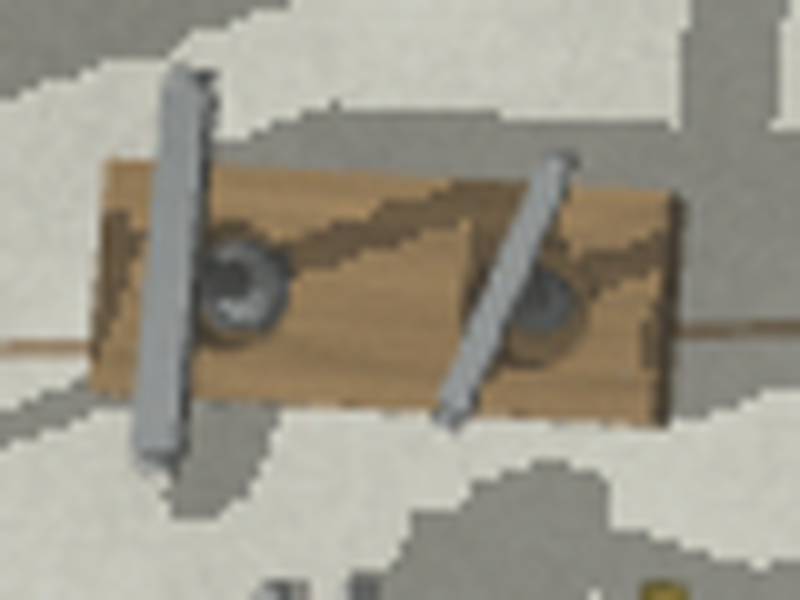

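View pics/t_pump.png

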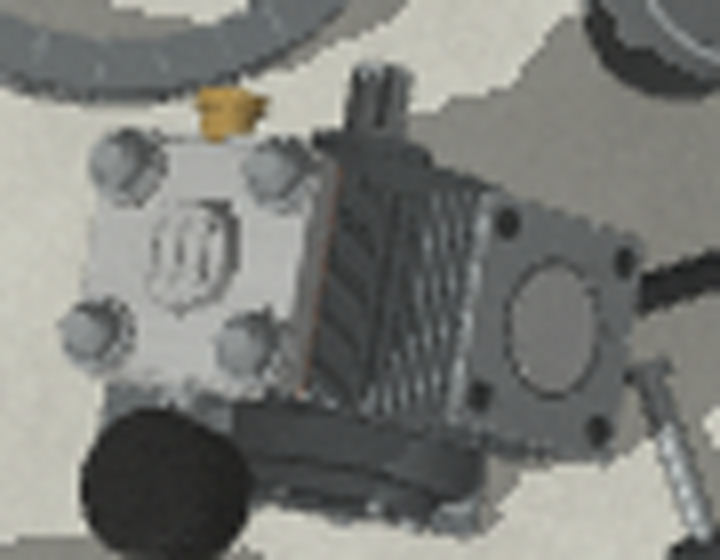

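View pics/s_rack.png

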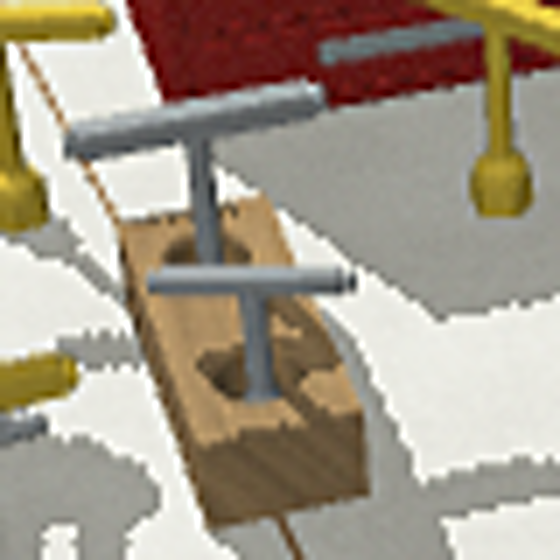

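View pics/s_pump.png

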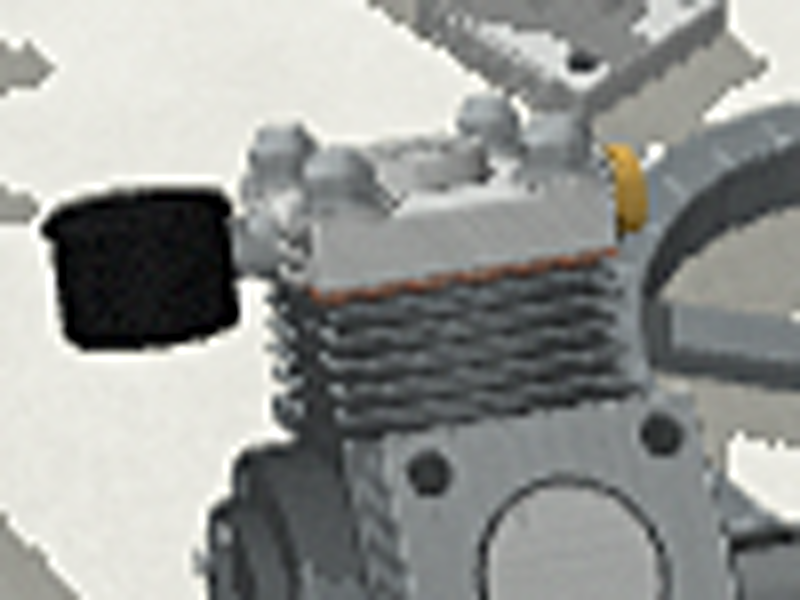

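```bash
cat > geo.py <<'E'
from h import *
from scipy.optimize import least_squares
c,s=np.cos(np.radians(35)),np.sin(np.radians(35))
N=np.array([0,s,c]);U=np.array([0,-c,s]) # outward axis, up-slope (inner) dir
HC=np.array([0,0,.085])+.132*N
B=[HC+sx*np.array([.032,0,0])+su*.032*U for sx,su in((-1,1),(1,1),(1,-1),(-1,-1))]
def pw(v,X): return np.array([v[0],v[1],0])+R.from_euler('z',v[2]).apply(X)
E
cat > fit.py <<'E'
from geo import *
def pc(l,x0,y0,sc): return [( x0+(x+.5)/sc-.5, y0+(y+.5)/sc-.5) for x,y in l]
T=pc([(247,338),(277,165),(124,160),(90,328)],285,135,8)
S=pc([(342,165),(560,130),(490,110),(282,135)],255,195,8)
for X in (T,S): pass
print([ (np.round(tri(a,b)[0],4),round(tri(a,b)[1],4)) for a,b in zip(T,S)])
H=[b+.0115*N for b in B]
# other cylinder top plate circle centre
N2=np.array([0,-s,c]); C2=np.array([0,0,.085])+.110*N2
Tc=pc([(556,328)],285,135,8)
def res(v):
    X=pw(v,np.array(H)); r=[proj("top",X)-T, proj("side",X)-S, proj("top",pw(v,C2[None]))-Tc]
    return np.concatenate(r).ravel()
r=least_squares(res,[.55,-.1,0],loss='soft_l1');print(r.x,np.round(r.fun.reshape(-1,2),1))
for i,b in enumerate(B): print(i,pw(r.x,b))
# rack
T=pc([(103,160),(683,192),(660,425),(92,388)],135,180,10)
S=pc([(122,222),(268,197),(362,408),(192,448)],180,135,7)
Rk=np.array([[.0375,.09,.05],[.0375,-.09,.05],[-.0375,-.09,.05],[-.0375,.09,.05]])
S=[S[0],S[1],S[2],S[3]]
def rr(v,both=0):
    X=pw(v,Rk)
    # side: order far-left(-x,+y) , (+x,+y), (+x,-y), (-x,-y)
    return np.concatenate([proj("top",X)-T,proj("side",X[[3,0,1,2]])-S]).ravel()
q=least_squares(rr,[.5,.4,0],loss='soft_l1');print(q.x,np.round(q.fun.reshape(-1,2),1))
for yy in(-.048,.048): print("hole",pw(q.x,np.array([0,yy,.05])))
# wrench bar ends
a=pc([(187,75),(153,462)],135,180,10);b=pc([(318,96),(72,140)],180,135,7)
for i in(0,1):
    print("bar end top@.125+7",atz("top",a[i],.13),tri(a[i],b[i]))
E
python3 fit.py
```

```text
[(array([ 0.553 , -0.1356,  0.2249]), np.float64(0.0003)), (array([ 0.6144, -0.1487,  0.226 ]), np.float64(0.0008)), (array([ 0.6235, -0.0987,  0.1908]), np.float64(0.0009)), (array([ 0.5619, -0.0839,  0.1913]), np.float64(0.0002))]
[ 0.57280279 -0.19578721 -0.20615035] [[-0.6  0.1]
 [-0.7 -0.2]
 [-1.1 -0.7]
 [-0.6 -0.3]
 [-0.4  1. ]
 [-0.2  1.3]
 [ 0.1  1.1]
 [ 0.4  1.8]
 [ 0.1 -0.3]]
0 [ 0.55161251 -0.14078589  0.21148252]
1 [ 0.61425738 -0.15388626  0.21148252]
2 [ 0.62498858 -0.10257059  0.17477362]
3 [ 0.56234371 -0.08947021  0.17477362]
[ 0.48334097  0.29742504 -0.09561874] [[ 0.7 -0.7]
 [-1.  -0.1]
 [-0.5  0.1]
 [-0.3 -0.1]
 [-0.9  0.6]
 [-0.1  0. ]
 [ 0.   1.1]
 [ 0.5  0.4]]
hole [0.47875827 0.2496443  0.05      ]
hole [0.48792368 0.34520578 0.05      ]
bar end top@.125+7 [0.54554772 0.34148014 0.13      ] (array([0.54599832, 0.3420032 , 0.12735442]), np.float64(0.0003876691896049255))
bar end top@.125+7 [0.42946117 0.35239842 0.13      ] (array([0.43064099, 0.35245516, 0.12854017]), np.float64(0.002385630067957158))
```

```bash
cat > mv.py <<'E'
from geo import *
import json,sys
# commanded pose state
def load():
    d=json.load(open("cmd.json"));return np.array(d["p"]),R.from_rotvec(d["r"])
def save(p,Rm): json.dump({"p":list(p),"r":list(Rm.as_rotvec())},open("cmd.json","w"))
def rel(p,Rt):
    p0,R0=load(); return 1000*R0.inv().apply(np.array(p)-p0),(R0.inv()*Rt).as_rotvec()
def adv(dp,rot):  # update commanded after a call with last row dp,rot
    p0,R0=load(); save(p0+R0.apply(np.array(dp)/1000),R0*R.from_rotvec(rot))
def state():
    from bench import arm
    o=arm.observe();p0,R0=load()
    Rm=R.from_rotvec(o['tool_rot'])
    print("t",round(o['clock'],2),"pos",np.round(o['eef_pos'],4),"err mm(tool)",np.round(1000*R0.inv().apply(o['eef_pos']-p0),1),"rot err",np.round((R0.inv()*Rm).as_rotvec(),3))
    print(" q",np.round(o['q'],2),"F(tool)",np.round(Rm.inv().apply(o['contact_force']),1),"T(tool)",np.round(Rm.inv().apply(o['wrist_torque']),2),"gap",round(o['finger_gap'],4))
    return o
def down(yawx): # tool z down, tool x at world angle
    x=np.array([np.cos(yawx),np.sin(yawx),0]);z=np.array([0,0,-1.]);return R.from_matrix(np.c_[x,np.cross(z,x),z])
E
python3 - <<'E'
from mv import *
from bench import arm
o=arm.observe(); save([.227,.609,.219],R.from_rotvec(o['tool_rot'])); state()
print(rel([.488,.347,.24],down(np.pi-.09)))
E
```

```text
t 0.15 pos [0.2268 0.6085 0.2178] err mm(tool) [ 0.  -0.5  1.2] rot err [-0. -0.  0.]
 q [-1.24  0.62 -0.01  1.42  0.01  1.1  -0.04] F(tool) [-0.2 -0.9 -0.7] T(tool) [-0.01  0.   -0.03] gap 0.0933
(array([-336.06916568, -154.38581118,  -20.70113976]), array([-1.93046550e-03, -2.61983684e-04, -2.66777013e-01]))
```

{"name": "apply_moves", "arguments": {
  "series": [
    {"dp":[-35,-15,-20],"rot":[0,0,-0.03]},
    {"dp":[-73,-33,-25],"rot":[0,0,-0.06]},
    {"dp":[-111,-51,-25],"rot":[0,0,-0.09]},
    {"dp":[-149,-68,-25],"rot":[0,0,-0.12]},
    {"dp":[-187,-86,-25],"rot":[0,0,-0.15]},
    {"dp":[-225,-103,-25],"rot":[0,0,-0.18]},
    {"dp":[-263,-121,-25],"rot":[0,0,-0.21]},
    {"dp":[-298,-137,-22],"rot":[0,0,-0.24]}
  ],
  "grip": 0.5
}}

```text
clock: 0.82
eef_pos: [0.4597, 0.375, 0.241]
tool_rot: [0.181, 3.136, 0.001]
contact_force: [0.8, 0.1, 0.2]
finger_gap: 0.0477
```

Run:
```python
from mv import *
adv([-298,-137,-22],[0,0,-.24]); state()
print(rel([.488,.347,.24],down(np.pi-.09)))
```

```text
t 0.82 pos [0.4597 0.375  0.241 ] err mm(tool) [-1.5 -1.4  0.2] rot err [-0.002 -0.001 -0.002]
 q [-0.69  0.5  -0.05  1.56  0.03  1.07  0.71] F(tool) [-0.8  0.2 -0.2] T(tool) [-0.03 -0.03 -0.03] gap 0.0477
(array([-32.84537331, -25.93663929,   1.29886024]), array([-0.00187969, -0.00048976, -0.02677709]))
```

{"name": "apply_moves", "arguments": {
  "series": [
    {"dp":[-20,-15,2],"rot":[0,0,-0.015]},
    {"dp":[-33,-26,10],"rot":[0.002,0,-0.027]},
    {"dp":[-33,-26,30],"rot":[0.002,0,-0.027]},
    {"dp":[-33,-26,40],"rot":[0.002,0,-0.027]},
    {"dp":[-33,-26,40],"rot":[0.002,0,-0.027]},
    {"dp":[-33,-26,40],"rot":[0.002,0,-0.027]},
    {"dp":[-33,-26,40],"rot":[0.002,0,-0.027]},
    {"dp":[-33,-26,40],"rot":[0.002,0,-0.027]}
  ]
}}

```text
clock: 1.48
eef_pos: [0.488, 0.3482, 0.2016]
tool_rot: [0.138, 3.137, -0.001]
contact_force: [0.5, -0.5, -0.4]
finger_gap: 0.0465
```

Run:
```python
from mv import *
from bench import arm
adv([-33,-26,40],[0.002,0,-.027]); state()
im=arm.camera("wrist")[:,:,::-1]; cv2.imwrite("pics/w1.png",im)
```

```text
t 1.48 pos [0.488  0.3482 0.2016] err mm(tool) [ 0.2  1.3 -0.3] rot err [-0.003 -0.002 -0.002]
 q [-0.62  0.55 -0.05  1.6   0.04  0.99  0.79] F(tool) [-0.5 -0.4  0.4] T(tool) [ 0.03 -0.05 -0.08] gap 0.0465
```

View pics/w1.png

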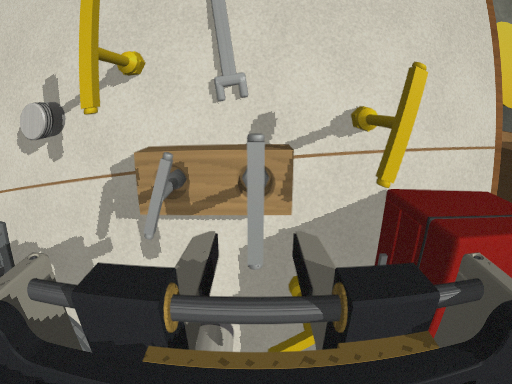

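Run:
```python
from mv import *
from bench import arm
o=arm.observe()
for uv in((256,135),(255.5,267)):
    a,d=wray(uv,o['eef_pos'],o['tool_rot']); print(a+d*(.132-a[2])/d[2])
for X in ((.4266,.3525,.132),(.548,.342,.132)): print(wproj(X,o['eef_pos'],o['tool_rot']))
print(rel([.488,.3475,.106],down(np.pi-.09)))
```

```text
[0.42767859 0.35290413 0.132     ]
[0.5458989  0.34203112 0.132     ]
[[255.37315221 133.70670008]]
[[255.66745171 268.94076541]]
(array([ 0.12606756,  1.00702235, 95.29587811]), array([-0.00387261, -0.00054185,  0.0002234 ]))
```

{"name": "apply_moves", "arguments": {
  "series": [
    {"dp":[1,0,35],"rot":[0,0,0]},
    {"dp":[1,0,65],"rot":[0,0,0]},
    {"dp":[1,0,85],"rot":[0,0,0]},
    {"dp":[1,0,95],"rot":[0,0,0]},
    {"dp":[1,0,95],"rot":[0,0,0]},
    {"dp":[1,0,95],"rot":[0,0,0]},
    {"dp":[1,0,95],"rot":[0,0,0]},
    {"dp":[1,0,95],"rot":[0,0,0]}
  ]
}}

```text
clock: 2.2
eef_pos: [0.4882, 0.3477, 0.1075]
tool_rot: [0.141, 3.136, 0.001]
contact_force: [0.2, -0.4, -0.0]
finger_gap: 0.0465
```

{"name": "apply_moves", "arguments": {
  "series": [
    {"dp":[0,0,0],"rot":[0,0,0]},
    {"dp":[0,0,0],"rot":[0,0,0]},
    {"dp":[0,0,0],"rot":[0,0,0]},
    {"dp":[0,0,0],"rot":[0,0,0]},
    {"dp":[0,0,0],"rot":[0,0,0]},
    {"dp":[0,0,0],"rot":[0,0,0]},
    {"dp":[0,0,-5],"rot":[0,0,0]},
    {"dp":[0,0,-10],"rot":[0,0,0]}
  ],
  "grip": 0
}}

```text
clock: 2.87
eef_pos: [0.4864, 0.3462, 0.1151]
tool_rot: [-0.141, -3.136, 0.006]
contact_force: [-1.1, -0.1, -2.9]
finger_gap: 0.0136
```

Run:
```python
from mv import *
from bench import arm
adv([1,0,95],[0,0,0]);adv([0,0,-10],[0,0,0]); state()
im=arm.camera("wrist")[:,:,::-1]; cv2.imwrite("pics/w2.png",im)
```

```text
t 2.87 pos [0.4864 0.3462 0.1151] err mm(tool) [ 0.6 -0.5  1.2] rot err [ 0.     0.001 -0.   ]
 q [-0.62  0.65 -0.05  1.7   0.04  0.8   0.78] F(tool) [ 1.  -0.2  2.9] T(tool) [-0.04  0.04 -0.03] gap 0.0136
```

View pics/w2.png

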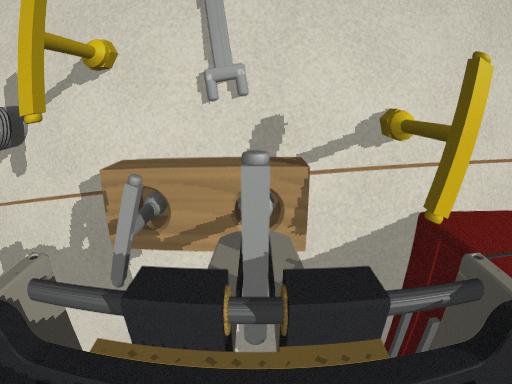

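```bash
cat >> mv.py <<'E'
PV=np.array([0.5728,-0.1958,-0.2062])
try: PV=np.array(json.load(open("pv.json")))
except Exception: pass
def orient(al,pv=None):
    pv=PV if pv is None else pv
    a=np.radians(al); Z=R.from_euler('z',pv[2])
    x=Z.apply(np.cos(a)*np.array([1,0,0])-np.sin(a)*U); z=-Z.apply(N)
    return R.from_matrix(np.c_[x,np.cross(z,x),z])
def tcp(pt,h,pv=None): # mouth h above pt (pump coords) along N
    pv=PV if pv is None else pv
    return pw(pv,pt+(.096+h)*N)
E
python3 - <<'E'
from mv import *
print(tcp(HC,.06)); print(rel(tcp(HC,.06),orient(173)))
p0,R0=load();
E
```

```text
[ 0.60662131 -0.03410937  0.32091579]
(array([-153.11494337, -369.26006899, -203.27022612]), array([ 0.60835959, -0.00183511,  0.23123968]))
```

{"name": "apply_moves", "arguments": {
  "series": [
    {"dp":[0,0,-35],"rot":[0,0,0]},
    {"dp":[0,0,-70],"rot":[0,0,0]},
    {"dp":[-8,-20,-90],"rot":[0,0,0]},
    {"dp":[-22,-54,-105],"rot":[0.06,0,0.023]},
    {"dp":[-36,-88,-118],"rot":[0.12,0,0.046]},
    {"dp":[-50,-122,-130],"rot":[0.18,0,0.069]},
    {"dp":[-64,-156,-142],"rot":[0.24,0,0.092]},
    {"dp":[-78,-190,-155],"rot":[0.3,0,0.115]}
  ]
}}

```text
clock: 3.58
eef_pos: [0.5478, 0.1495, 0.2719]
tool_rot: [-0.319, -3.075, 0.473]
contact_force: [1.2, 0.6, -3.1]
finger_gap: 0.0137
```

Run:
```python
from mv import *
adv([-78,-190,-155],[.3,0,.115]); state()
print(rel(tcp(HC,.06),orient(173)))
```

```text
t 3.58 pos [0.5478 0.1495 0.2719] err mm(tool) [-0.3 -1.3  0.6] rot err [0.    0.    0.001]
 q [-0.5   0.52  0.09  1.49  0.22  1.31  0.87] F(tool) [-1.   1.7  2.7] T(tool) [-0.57 -0.06  0.07] gap 0.0137
(array([ -95.71009878, -175.83016787,    5.45626624]), array([ 0.30823913, -0.00207737,  0.11655445]))
```

{"name": "apply_moves", "arguments": {
  "series": [
    {"dp":[-16,-29,-4],"rot":[0.051,0,0.019]},
    {"dp":[-32,-59,-5],"rot":[0.103,0,0.039]},
    {"dp":[-48,-88,-5],"rot":[0.154,0,0.058]},
    {"dp":[-64,-117,-3],"rot":[0.205,-0.001,0.078]},
    {"dp":[-80,-147,1],"rot":[0.257,-0.002,0.097]},
    {"dp":[-96,-176,5],"rot":[0.308,-0.002,0.117]},
    {"dp":[-96,-176,5],"rot":[0.308,-0.002,0.117]},
    {"dp":[-96,-176,5],"rot":[0.308,-0.002,0.117]}
  ]
}}

```text
clock: 4.25
eef_pos: [0.6066, -0.0357, 0.3195]
tool_rot: [-0.491, -2.931, 0.932]
contact_force: [-0.4, 0.6, -2.4]
finger_gap: 0.0138
```

Run:
```python
from mv import *
from bench import arm
adv([-96,-176,5],[.308,-.002,.117]); o=state()
im=arm.camera("wrist")[:,:,::-1]; cv2.imwrite("pics/w3.png",im)
json.dump([list(o['eef_pos']),list(o['tool_rot'])],open("w3.json","w"))
im=arm.camera("side")[:,:,::-1]; cv2.imwrite("pics/s3.png",im)
cv2.imwrite("pics/w3b.png",cv2.resize(cv2.imread("pics/w3.png")[80:380,130:400],None,fx=2,fy=2,interpolation=cv2.INTER_CUBIC))
o=json.load(open("w3.json"));
for b in B: print(wproj(pw(PV,b+.0135*N),*o))
```

```text
t 4.25 pos [ 0.6066 -0.0357  0.3195] err mm(tool) [-0.  -0.2  2.5] rot err [-0.002  0.003  0.003]
 q [-0.38  0.61  0.24  1.33  0.43  1.47  0.97] F(tool) [0.7 1.7 1.7] T(tool) [-1.05  0.18  0.04] gap 0.0138
[[222.36140114 160.46786745]]
[[231.25736328 217.09968025]]
[[288.68002294 210.22460995]]
[[282.83652606 152.88438997]]
```

View pics/w3b.png

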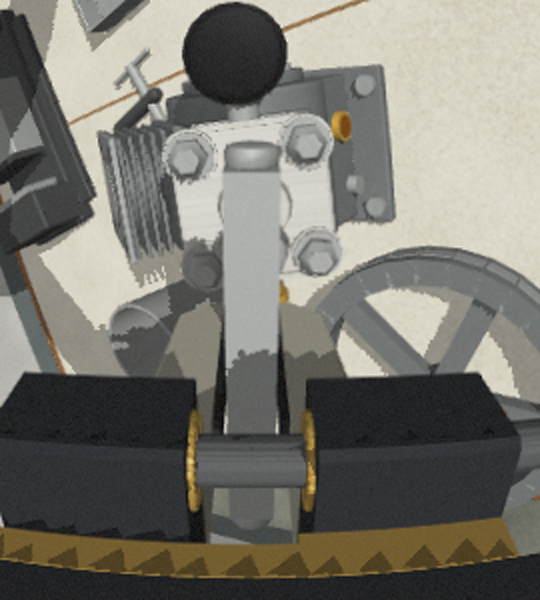

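View pics/s3.png

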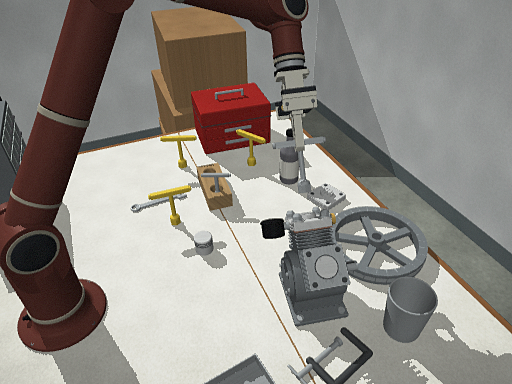

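Run:
```python
from h import *
im=cv2.imread("pics/w3.png")
crop(im,205,135,100,90,8,"w3c.png")
```

```text
(no output)
```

View pics/w3c.png

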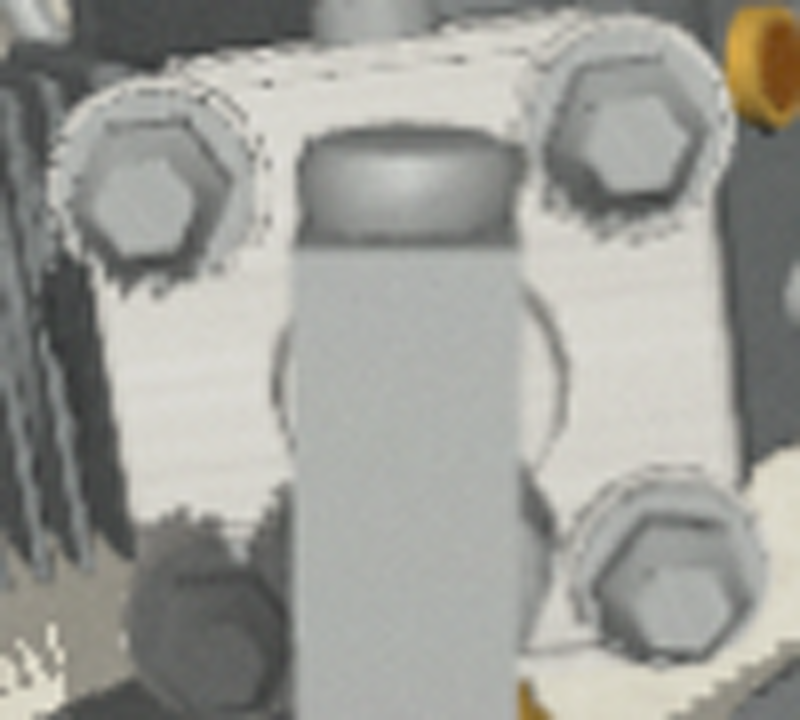

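```bash
cat > fitw.py <<'E'
from mv import *
o=json.load(open("w3.json"))
C=np.array([(143,212),(228,645),(686,612),(637,142)],float)
W=np.c_[205+(C[:,0]+.5)/8-.5,135+(C[:,1]+.5)/8-.5]
X=np.array([b+.0135*N for b in B])
def f(v): return (wproj(pw(v,X),*o)-W)[[0,2,3]].ravel()
print("PV resid",np.round((wproj(pw(PV,X),*o)-W),1).tolist())
r=least_squares(f,PV);print(r.x,np.round(r.fun,1)); 
def g(v): return (wproj(pw(v[:3],X)+[0,0,v[3]],*o)-W)[[0,2,3]].ravel()
r2=least_squares(g,[*PV,0]);print(r2.x,np.round(r2.fun,1))
exec(open("fit.py").read().split("r=least")[0].split("from geo import *")[1])
T_,S_=T,S
def both(v):
    Y=pw(v,np.array(H)); return np.concatenate([2*(proj("top",Y)-T_).ravel(),1.5*(proj("side",Y)-S_).ravel(),f(v)])
r3=least_squares(both,PV,loss='soft_l1');print("joint",r3.x,np.round(r3.fun,1))
E
python3 fitw.py
```

```text
PV resid [[-0.1, -0.6], [-1.8, 1.9], [-1.6, -0.8], [-1.4, 0.6]]
[ 0.5745694  -0.19463335 -0.19234033] [ 0.8  0.  -0.1 -0.7 -0.5  0.5]
[ 0.57385067 -0.19141787 -0.19430577  0.00451593] [-0.  -0.2  0.2 -0.  -0.2  0.2]
[(array([ 0.553 , -0.1356,  0.2249]), np.float64(0.0003)), (array([ 0.6144, -0.1487,  0.226 ]), np.float64(0.0008)), (array([ 0.6235, -0.0987,  0.1908]), np.float64(0.0009)), (array([ 0.5619, -0.0839,  0.1913]), np.float64(0.0002))]Traceback (most recent call last):
  File "fitw.py", line 15, in <module>
    r3=least_squares(both,PV,loss='soft_l1');print("joint",r3.x,np.round(r3.fun,1))
    return func(*args, **kwargs)
    vector_fun = VectorFunction(
        fun_wrapped,
    ...<6 lines>...
        workers=workers
    )
    self._update_fun()
    ~~~~~~~~~~~~~~~~^^
    self.f = self.fun_wrapped(xp_copy(self.x))
             ~~~~~~~~~~~~~~~~^^^^^^^^^^^^^^^^^
    return np.atleast_1d(self.fun(x))
                         ~~~~~~~~^^^
    return self.f(x, *self.args, **self.kwargs)
           ~~~~~~^^^^^^^^^^^^^^^^^^^^^^^^^^^^^^
  File "fitw.py", line 14, in both
    Y=pw(v,np.array(H)); return np.concatenate([2*(proj("top",Y)-T_).ravel(),1.5*(proj("side",Y)-S_).ravel(),f(v)])
                                                                                                             ~^^^
  File "fitw.py", line 6, in f
    def f(v): return (wproj(pw(v,X),*o)-W)[[0,2,3]].ravel()
                            ~~^^^^^
  File "geo.py", line 7, in pw
    def pw(v,X): return np.array([v[0],v[1],0])+R.from_euler('z',v[2]).apply(X)
                                                ~~~~~~~~~~~~~~~~~~~~~~~~~~~~^^^
  File "scipy/spatial/transform/_rotation.pyx", line 2580, in scipy.spatial.transform._rotation.Rotation.apply
ValueError: Expected input of shape (3,) or (P, 3), got (4, 2).
```

```bash
echo "[0.5745,-0.1943,-0.194]" > pv.json
cat > ov.py <<'E'
from mv import *
def hexpts(b,phi,af,h):
    r=af/2/np.cos(np.pi/6); a=-phi+np.radians(30+60*np.arange(6))
    return b+h*N+r*(np.cos(a)[:,None]*np.array([1,0,0])-np.sin(a)[:,None]*U)
def overlay(img,posef,phis,x0,y0,w,h,s,name,pv=PV,shift=None):
    o=json.load(open(posef)); im=cv2.imread(img)[y0:y0+h,x0:x0+w]; im=cv2.resize(im,None,fx=s,fy=s,interpolation=cv2.INTER_CUBIC)
    for i,b in enumerate(B):
        for af,hh,col in((.019,.007,(0,0,255)),(.012,.0135,(0,255,0))):
            u=wproj(pw(pv,hexpts(b,phis[i],af,hh)),*o)
            if shift is not None: u=u+shift[i]
            u=(u-[x0,y0]+.5)*s-.5
            cv2.polylines(im,[np.int32(np.round(u*8))],True,col,1,cv2.LINE_AA,3)
    cv2.imwrite("pics/"+name,im)
if __name__=="__main__":
    import sys
    ph=[float(x) for x in sys.argv[1:5]]
    o=json.load(open("w3.json"))
    C=np.array([(143,212),(228,645),(686,612),(637,142)],float)
    W=np.c_[205+(C[:,0]+.5)/8-.5,135+(C[:,1]+.5)/8-.5]
    X=np.array([b+.0135*N for b in B])
    sh=W-wproj(pw(PV,X),*o); print(np.round(sh,1).tolist())
    overlay("pics/w3.png","w3.json",ph,205,135,100,90,8,sys.argv[5],shift=sh)
E
python3 ov.py .1 .1 .1 .1 ov1.png
```

```text
[[-1.0, -0.0], [0.2, -2.7], [-0.1, 0.6], [0.2, -0.6]]
```

View pics/ov1.png

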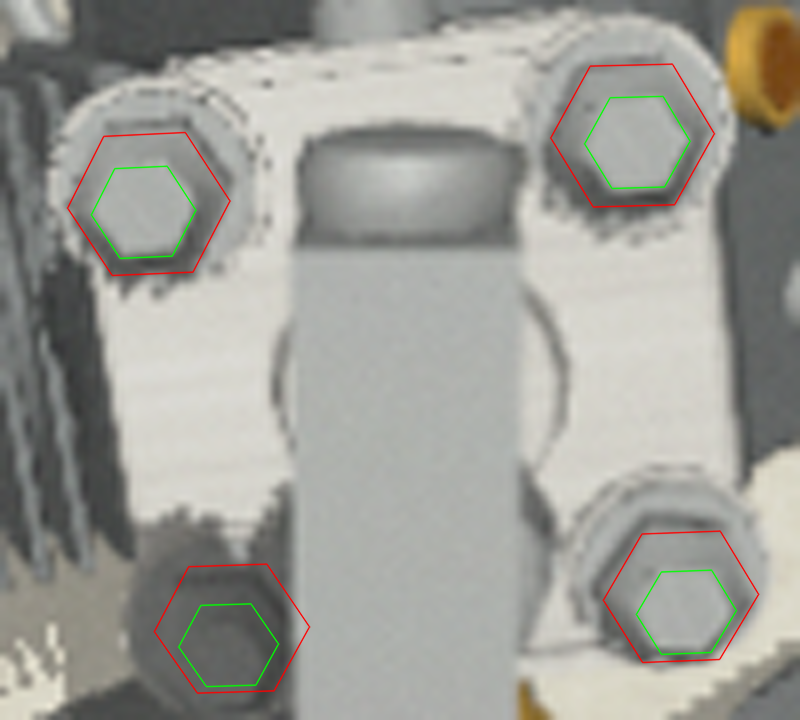

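Run:
```python
from mv import *
for h in(.022,.0): print(h,rel(tcp(B[0],h),orient(173)))
```

```text
0.022 (array([ 28.36880508, -34.27292038,  37.57163461]), array([-0.00062248, -0.00710199, -0.01042007]))
0.0 (array([ 28.2126369 , -34.25841215,  59.57107553]), array([-0.00062248, -0.00710199, -0.01042007]))
```

{"name": "apply_moves", "arguments": {
  "series": [
    {"dp":[14,-17,10],"rot":[0,-0.004,-0.005]},
    {"dp":[28,-34,20],"rot":[0,-0.007,-0.01]},
    {"dp":[28.3,-34.3,35],"rot":[0,-0.007,-0.01]},
    {"dp":[28.3,-34.3,38],"rot":[0,-0.007,-0.01]},
    {"dp":[28.3,-34.3,38],"rot":[0,-0.007,-0.01]},
    {"dp":[28.3,-34.3,43],"rot":[0,-0.007,-0.01]},
    {"dp":[28.3,-34.3,48],"rot":[0,-0.007,-0.01]},
    {"dp":[28.3,-34.3,51],"rot":[0,-0.007,-0.01]}
  ]
}}

```text
clock: 5.02
eef_pos: [0.5646, -0.0801, 0.2964]
tool_rot: [-0.468, -2.94, 0.937]
contact_force: [-1.0, 0.4, 0.5]
finger_gap: 0.0133
```

Run:
```python
from mv import *
from bench import arm
adv([28.3,-34.3,51],[0,-.007,-.01]); state()
im=arm.camera("side")[:,:,::-1]; cv2.imwrite("pics/s4.png",im)
crop(im,250,130,100,100,7,"s4c.png")
im=arm.camera("wrist")[:,:,::-1]; cv2.imwrite("pics/w4.png",im)
print(rel(tcp(B[0],0),orient(173)))
```

```text
t 5.02 pos [ 0.5646 -0.0801  0.2964] err mm(tool) [-0.2  1.1  0.2] rot err [-0.002 -0.001 -0.001]
 q [-0.35  0.54  0.25  1.53  0.47  1.32  0.96] F(tool) [ 1.1 -0.3 -0.5] T(tool) [-0.42  0.61 -0.01] gap 0.0133
(array([-0.02777642,  0.04101215,  8.57147852]), array([-0.00062343, -0.0001051 , -0.00041789]))
```

View pics/s4c.png

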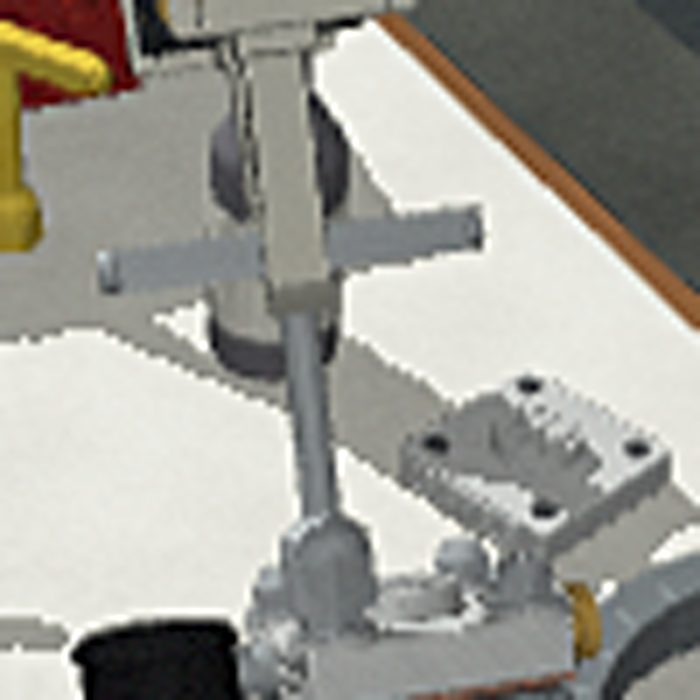

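View pics/w4.png

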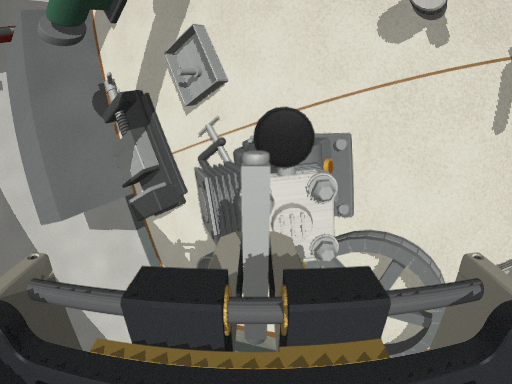

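{"name": "apply_moves", "arguments": {
  "series": [
    {"dp":[0,0,2],"rot":[0,0,0]},
    {"dp":[0,0,4],"rot":[0,0,0]},
    {"dp":[0,0,6],"rot":[0,0,0]},
    {"dp":[0,0,8],"rot":[0,0,0]},
    {"dp":[0,0,9],"rot":[0,0,0]},
    {"dp":[0,0,9],"rot":[0,0,0]},
    {"dp":[0,0,9],"rot":[0,0,0]},
    {"dp":[0,0,9],"rot":[0,0,0]}
  ]
}}

```text
clock: 5.78
eef_pos: [0.5651, -0.0832, 0.2911]
tool_rot: [-0.467, -2.947, 0.933]
contact_force: [-2.1, 7.7, 11.6]
finger_gap: 0.0135
```

Run:
```python
from mv import *
adv([0,0,9],[0,0,0]); state()
```

```text
t 5.78 pos [ 0.5651 -0.0832  0.2911] err mm(tool) [-1.1  1.8 -2.8] rot err [-0.006 -0.006 -0.   ]
 q [-0.34  0.54  0.25  1.54  0.47  1.3   0.96] F(tool) [  3.4  -1.2 -13.6] T(tool) [-0.12  0.98 -0.01] gap 0.0135
```

Run:
```python
from mv import *
from bench import arm
im=arm.camera("side")[:,:,::-1]; cv2.imwrite("pics/s5.png",im)
crop(im,270,185,70,60,11,"s5c.png")
```

```text
(no output)
```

View pics/s5c.png

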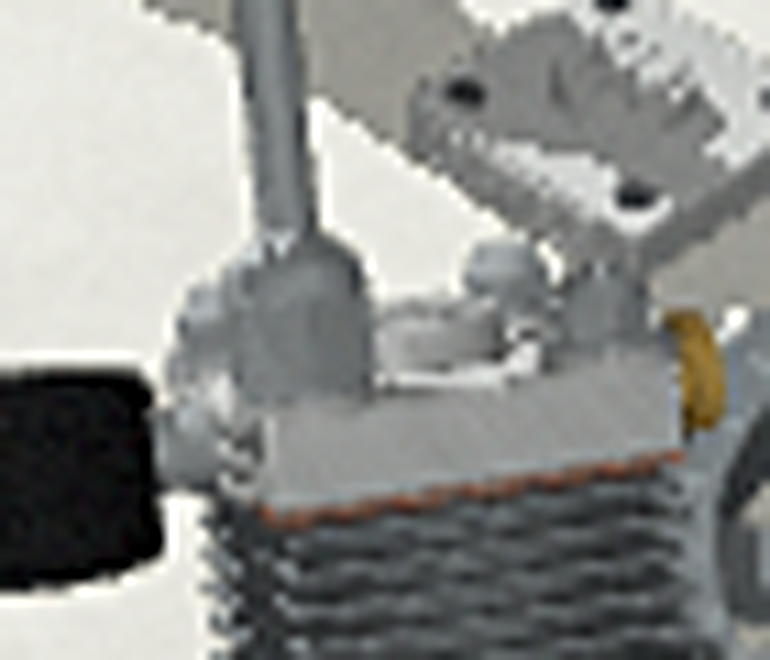

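{"name": "apply_moves", "arguments": {
  "series": [
    {"dp":[-0.5,0.4,-2],"rot":[0,0,0.04]},
    {"dp":[-1,0.8,-3],"rot":[0,0,0.12]},
    {"dp":[-1,0.8,-3],"rot":[0,0,0.2]},
    {"dp":[-1,0.8,-3],"rot":[0,0,0.29]},
    {"dp":[-1,0.8,-3],"rot":[0,0,0.38]},
    {"dp":[-1,0.8,-3],"rot":[0,0,0.47]},
    {"dp":[-1,0.8,-3],"rot":[0,0,0.55]},
    {"dp":[-1,0.8,-3],"rot":[0,0,0.6]}
  ]
}}

```text
clock: 6.5
eef_pos: [0.5649, -0.0836, 0.2916]
tool_rot: [1.266, 2.557, -0.867]
contact_force: [-1.5, 1.6, 4.1]
finger_gap: 0.0136
```

Run:
```python
from mv import *
adv([-1,.8,-3],[0,0,.6]); state()
```

```text
t 6.5 pos [ 0.5649 -0.0836  0.2916] err mm(tool) [0.1 0.3 0. ] rot err [-0.002 -0.     0.003]
 q [-0.43  0.56  0.4   1.54  0.4   1.28  0.42] F(tool) [ 0.4 -2.1 -4.1] T(tool) [ 0.37  0.67 -0.08] gap 0.0136
```

{"name": "apply_moves", "arguments": {
  "series": [
    {"dp":[0,0,0],"rot":[0,0,0.09]},
    {"dp":[0,0,0],"rot":[0,0,0.18]},
    {"dp":[0,0,0],"rot":[0,0,0.27]},
    {"dp":[0,0,0],"rot":[0,0,0.35]},
    {"dp":[0,0,0],"rot":[0,0,0.37]},
    {"dp":[0,0,0],"rot":[0,0,0.37]},
    {"dp":[0,0,0],"rot":[0,0,0.28]},
    {"dp":[0,0,0],"rot":[0,0,0.18]}
  ]
}}

```text
clock: 7.17
eef_pos: [0.5649, -0.0833, 0.2915]
tool_rot: [1.46, 2.405, -0.831]
contact_force: [-1.8, 2.5, 3.9]
finger_gap: 0.0138
```

Run:
```python
from mv import *
adv([0,0,0],[0,0,.18]); state()
p,_=load()
print("b0",rel(tcp(B[0],.03),orient(173)))
print("b2",rel(tcp(B[2],.03),orient(173)))
print(np.degrees(.0))
```

```text
t 7.17 pos [ 0.5649 -0.0833  0.2915] err mm(tool) [0.4 0.5 0.1] rot err [-0.002  0.    -0.005]
 q [-0.46  0.56  0.44  1.54  0.38  1.27  0.27] F(tool) [ 1.  -2.1 -4.4] T(tool) [ 0.35  0.65 -0.01] gap 0.0138
b0 (array([  0.1464714 ,  -1.2388308 , -27.42851548]), array([-6.32499055e-04,  1.43422056e-04, -7.80417859e-01]))
b2 (array([ 10.7292777 ,  88.64999875, -27.47884205]), array([-6.32499055e-04,  1.43422056e-04, -7.80417859e-01]))
0.0
```

```bash
python3 - <<'E'
from mv import *
p,_=load(); off=p-tcp(B[0],0); print("world off",off, "pump frame", R.from_euler('z',-PV[2]).apply(off))
json.dump(list(off),open("off.json","w"))
print("b2",rel(tcp(B[2],.025)+off,orient(170)))
E
cat >> mv.py <<'E'
try: OFF=np.array(json.load(open("off.json")))
except Exception: OFF=np.zeros(3)
E
```

```text
world off [0.00142307 0.00175412 0.00174119] pump frame [0.0010582  0.00199556 0.00174119]
b2 (array([ 10.57371049,  89.87590353, -25.05032157]), array([-6.26443046e-04,  1.59399294e-04, -7.28057983e-01]))
```

{"name": "apply_moves", "arguments": {
  "series": [
    {"dp":[0,0,-15],"rot":[0,0,0]},
    {"dp":[0,0,-25],"rot":[0,0,-0.08]},
    {"dp":[3,20,-25],"rot":[0,0,-0.2]},
    {"dp":[6,45,-25],"rot":[0,0,-0.32]},
    {"dp":[8,68,-25],"rot":[0,0,-0.44]},
    {"dp":[10,85,-25],"rot":[0,0,-0.56]},
    {"dp":[10.6,89.9,-25],"rot":[0,0,-0.66]},
    {"dp":[10.6,89.9,-25],"rot":[0,0,-0.728]}
  ]
}}

```text
clock: 7.83
eef_pos: [0.6417, -0.0291, 0.2713]
tool_rot: [-0.536, -2.942, 0.938]
contact_force: [0.0, 0.5, -3.5]
finger_gap: 0.0141
```

Run:
```python
from mv import *
from bench import arm
adv([10.6,89.9,-25],[0,0,-.728]); o=state()
im=arm.camera("wrist")[:,:,::-1]; cv2.imwrite("pics/w6.png",im)
json.dump([list(o['eef_pos']),list(o['tool_rot'])],open("w6.json","w"))
crop(im,170,130,130,100,6,"w6c.png")
```

```text
t 7.83 pos [ 0.6417 -0.0291  0.2713] err mm(tool) [-0.3  4.   2.5] rot err [-0.004  0.    -0.008]
 q [-0.37  0.7   0.23  1.29  0.42  1.41  0.92] F(tool) [0.5 2.4 2.6] T(tool) [-0.98  0.24  0.01] gap 0.0141
```

View pics/w6c.png

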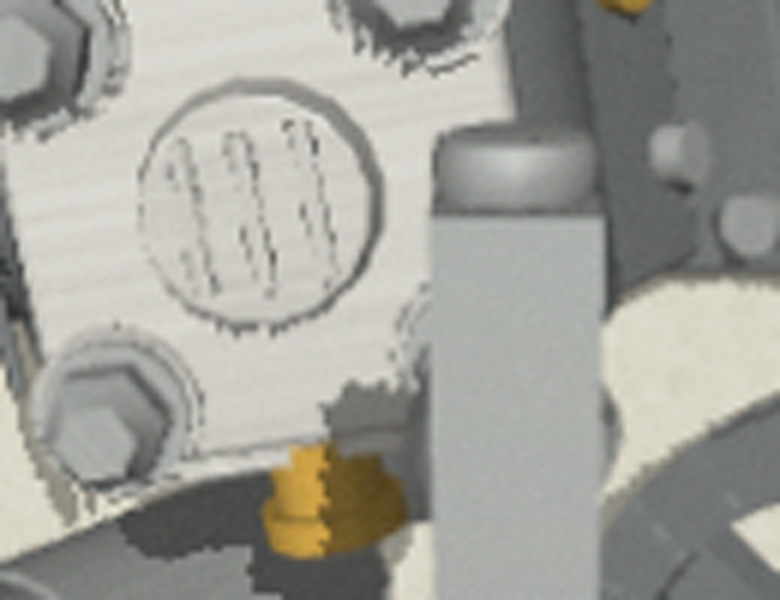

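{"name": "apply_moves", "arguments": {
  "series": [
    {"dp":[0,0,0],"rot":[0,0,0]},
    {"dp":[0,0,4],"rot":[0,0,0]},
    {"dp":[0,0,8],"rot":[0,0,0]},
    {"dp":[0,0,13],"rot":[0,0,0]},
    {"dp":[0,0,18],"rot":[0,0,0]},
    {"dp":[0,0,22],"rot":[0,0,0]},
    {"dp":[0,0,24],"rot":[0,0,0]},
    {"dp":[0,0,24],"rot":[0,0,0]}
  ]
}}

```text
clock: 8.55
eef_pos: [0.6374, -0.0444, 0.2548]
tool_rot: [-0.549, -2.94, 0.942]
contact_force: [-0.6, -0.4, -2.3]
finger_gap: 0.0137
```

Run:
```python
from mv import *
adv([0,0,24],[0,0,0]); o=state()
print("h above b0-level", 1000*(R.from_euler('z',PV[2]).apply(N)@(o['eef_pos']-tcp(B[2],0)-OFF)))
```

```text
t 8.55 pos [ 0.6374 -0.0444  0.2548] err mm(tool) [0.3 0.3 1.1] rot err [-0.001  0.     0.   ]
 q [-0.35  0.7   0.24  1.34  0.43  1.36  0.91] F(tool) [0.6 0.8 2.2] T(tool) [-0.75  0.32 -0.01] gap 0.0137
h above b0-level -0.19260414907338513
```

{"name": "apply_moves", "arguments": {
  "series": [
    {"dp":[0,0,1],"rot":[0,0,0.04]},
    {"dp":[0,0,2],"rot":[0,0,0.12]},
    {"dp":[0,0,2],"rot":[0,0,0.2]},
    {"dp":[0,0,2],"rot":[0,0,0.29]},
    {"dp":[0,0,2],"rot":[0,0,0.38]},
    {"dp":[0,0,2],"rot":[0,0,0.47]},
    {"dp":[0,0,2],"rot":[0,0,0.55]},
    {"dp":[0,0,2],"rot":[0,0,0.62]}
  ]
}}

```text
clock: 9.22
eef_pos: [0.6377, -0.045, 0.2549]
tool_rot: [1.35, 2.494, -0.852]
contact_force: [-1.1, 1.9, 3.4]
finger_gap: 0.0136
```

Run:
```python
from mv import *
adv([0,0,2],[0,0,.62]); o=state()
```

```text
t 9.22 pos [ 0.6377 -0.045   0.2549] err mm(tool) [-0.2  0.  -0.7] rot err [-0.002 -0.     0.004]
 q [-0.43  0.72  0.4   1.34  0.33  1.33  0.36] F(tool) [ 0.6 -1.5 -3.7] T(tool) [ 0.25  0.57 -0.11] gap 0.0136
```

{"name": "apply_moves", "arguments": {
  "series": [
    {"dp":[0,0,0],"rot":[0,0,0.1]},
    {"dp":[0,0,0],"rot":[0,0,0.2]},
    {"dp":[0,0,0],"rot":[0,0,0.3]},
    {"dp":[0,0,0],"rot":[0,0,0.38]},
    {"dp":[0,0,0],"rot":[0,0,0.38]},
    {"dp":[0,0,0],"rot":[0,0,0.28]},
    {"dp":[0,0,-1],"rot":[0,0,0.19]},
    {"dp":[0,0,-10],"rot":[0,0,0.19]}
  ]
}}

```text
clock: 9.88
eef_pos: [0.6376, -0.0409, 0.2605]
tool_rot: [1.552, 2.326, -0.815]
contact_force: [-1.0, -0.1, -3.4]
finger_gap: 0.0133
```

Run:
```python
from mv import *
adv([0,0,-10],[0,0,.19]); o=state()
print("b1",rel(tcp(B[1],.025)+OFF,orient(173)))
```

```text
t 9.88 pos [ 0.6376 -0.0409  0.2605] err mm(tool) [ 0.3 -0.6  2.5] rot err [ 0.002  0.002 -0.003]
 q [-0.46  0.72  0.44  1.33  0.3   1.34  0.2 ] F(tool) [1.9 0.1 3. ] T(tool) [-0.4   0.52 -0.05] gap 0.0133
b1 (array([-53.34310222, -35.42690444, -16.01154193]), array([-6.29653486e-04,  1.70190213e-04, -8.62417856e-01]))
```

{"name": "apply_moves", "arguments": {
  "series": [
    {"dp":[0,0,-14],"rot":[0,0,-0.1]},
    {"dp":[-12,-8,-16],"rot":[0,0,-0.21]},
    {"dp":[-28,-19,-16],"rot":[0,0,-0.32]},
    {"dp":[-42,-28,-16],"rot":[0,0,-0.43]},
    {"dp":[-51,-34,-16],"rot":[0,0,-0.55]},
    {"dp":[-53.3,-35.4,-16],"rot":[0,0,-0.67]},
    {"dp":[-53.3,-35.4,-16],"rot":[0,0,-0.78]},
    {"dp":[-53.3,-35.4,-16],"rot":[0,0,-0.862]}
  ]
}}

```text
clock: 10.55
eef_pos: [0.6305, -0.0822, 0.311]
tool_rot: [-0.465, -2.94, 0.933]
contact_force: [0.1, 0.6, -2.3]
finger_gap: 0.0134
```

Run:
```python
from mv import *
from bench import arm
adv([-53.3,-35.4,-16],[0,0,-.862]); o=state()
im=arm.camera("wrist")[:,:,::-1]; cv2.imwrite("pics/w7.png",im)
json.dump([list(o['eef_pos']),list(o['tool_rot'])],open("w7.json","w"))
crop(im,215,110,130,100,6,"w7c.png")
print("b1",rel(tcp(B[1],0)+OFF,orient(173)))
```

```text
t 10.55 pos [ 0.6305 -0.0822  0.311 ] err mm(tool) [-0.2  0.6  1.2] rot err [-0.004 -0.    -0.003]
 q [-0.3   0.64  0.24  1.3   0.44  1.42  1.05] F(tool) [0.2 1.8 1.6] T(tool) [-0.99  0.16  0.01] gap 0.0134
b1 (array([-1.02559902e-02, -3.46473517e-02,  2.49884531e+01]), array([-0.00062343, -0.0001051 , -0.00041789]))
```

View pics/w7c.png

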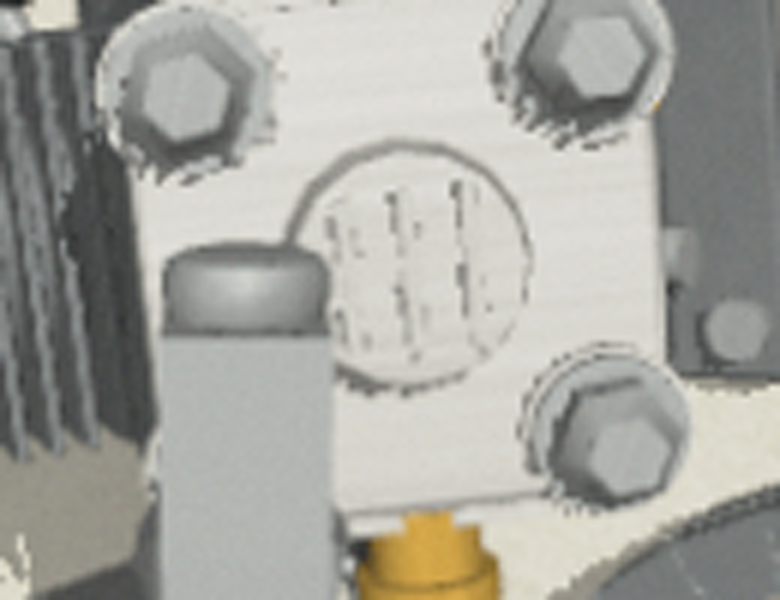

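```bash
cat > fitphi.py <<'E'
# fit phi by matching synthetic hex edges to gradient: maximise gradient magnitude along the top-hex outline, with free 2D shift
from ov import *
def score(img,posef,i,pv=PV):
    o=json.load(open(posef)); g=cv2.cvtColor(cv2.imread(img),cv2.COLOR_BGR2GRAY)
    g=cv2.resize(g,None,fx=4,fy=4,interpolation=cv2.INTER_CUBIC).astype(np.float32); g=cv2.GaussianBlur(g,(0,0),2)
    gx=cv2.Sobel(g,cv2.CV_32F,1,0);gy=cv2.Sobel(g,cv2.CV_32F,0,1)
    best=[]
    for ph in np.arange(0,np.pi/3,.035):
        pts=hexpts(B[i],ph,.012,.0135); P=[];
        for k in range(6):
            a,b=pts[k],pts[(k+1)%6]
            for t in np.linspace(.08,.92,12): P.append(a+(b-a)*t)
        u=wproj(pw(pv,np.array(P)),*o); c=u.mean(0)
        d=np.roll(u,-1,0)-np.roll(u,1,0)
        d=u.reshape(6,12,2); d=np.repeat((d[:,-1]-d[:,0])[:,None],12,1).reshape(-1,2); n=np.c_[d[:,1],-d[:,0]];n/=np.linalg.norm(n,axis=1)[:,None]
        m=-1
        for dx in np.arange(-3,3.1,.25):
            for dy in np.arange(-3,3.1,.25):
                xy=np.float32((u+[dx,dy]+.5)*4-.5)
                sx=cv2.remap(gx,xy[None,:,0],xy[None,:,1],1)[0];sy=cv2.remap(gy,xy[None,:,0],xy[None,:,1],1)[0]
                s=np.minimum(abs(sx*n[:,0]+sy*n[:,1]),60).mean()
                if s>m: m=s;bd=(dx,dy)
        best.append((m,ph,bd))
    best.sort(reverse=True);return [(round(float(a),1),round(float(p),3),b) for a,p,b in best[:4]]
if __name__=="__main__":
    import sys
    for i in map(int,sys.argv[3:]): print(i,score(sys.argv[1],sys.argv[2],i))
E
echo before; python3 fitphi.py pics/w3.png w3.json 0 2 3 1; echo after; python3 fitphi.py pics/w7.png w7.json 0 2 3
python3 - <<'E'
from ov import *
overlay("pics/w7.png","w7.json",[.88,.1,.96,.2],215,110,130,100,6,"ov7.png")
E
```

```text
before
0 [(46.6, 0.035, (np.float64(-1.0), np.float64(-0.75))), (46.6, 0.07, (np.float64(-1.0), np.float64(-0.75))), (46.5, 0.0, (np.float64(-1.0), np.float64(-0.75))), (46.4, 0.105, (np.float64(-1.0), np.float64(-0.75)))]
2 [(45.8, 0.245, (np.float64(-0.5), np.float64(0.25))), (45.8, 0.21, (np.float64(-0.5), np.float64(0.25))), (45.7, 0.28, (np.float64(-0.75), np.float64(0.25))), (45.6, 0.175, (np.float64(-0.5), np.float64(0.25)))]
3 [(47.8, 0.0, (np.float64(0.0), np.float64(-0.25))), (47.7, 0.035, (np.float64(0.0), np.float64(-0.25))), (47.7, 1.015, (np.float64(0.0), np.float64(-0.25))), (47.4, 0.98, (np.float64(0.0), np.float64(-0.25)))]
1 [(21.0, 0.35, (np.float64(3.0), np.float64(-0.25))), (21.0, 0.315, (np.float64(3.0), np.float64(-0.25))), (20.9, 0.28, (np.float64(3.0), np.float64(-0.5))), (20.8, 0.385, (np.float64(3.0), np.float64(-0.25)))]
after
0 [(51.2, 0.875, (np.float64(-0.75), np.float64(-1.25))), (51.2, 0.91, (np.float64(-0.75), np.float64(-1.25))), (51.1, 0.84, (np.float64(-0.75), np.float64(-1.25))), (50.8, 0.945, (np.float64(-0.75), np.float64(-1.25)))]
2 [(45.9, 0.945, (np.float64(-0.25), np.float64(0.25))), (45.8, 0.98, (np.float64(-0.25), np.float64(0.25))), (45.8, 0.91, (np.float64(-0.25), np.float64(0.25))), (45.5, 1.015, (np.float64(-0.25), np.float64(0.25)))]
3 [(51.6, 0.07, (np.float64(0.5), np.float64(-0.75))), (51.5, 0.035, (np.float64(0.5), np.float64(-0.75))), (51.4, 0.105, (np.float64(0.5), np.float64(-0.75))), (51.3, 0.0, (np.float64(0.5), np.float64(-0.75)))]
```

View pics/ov7.png

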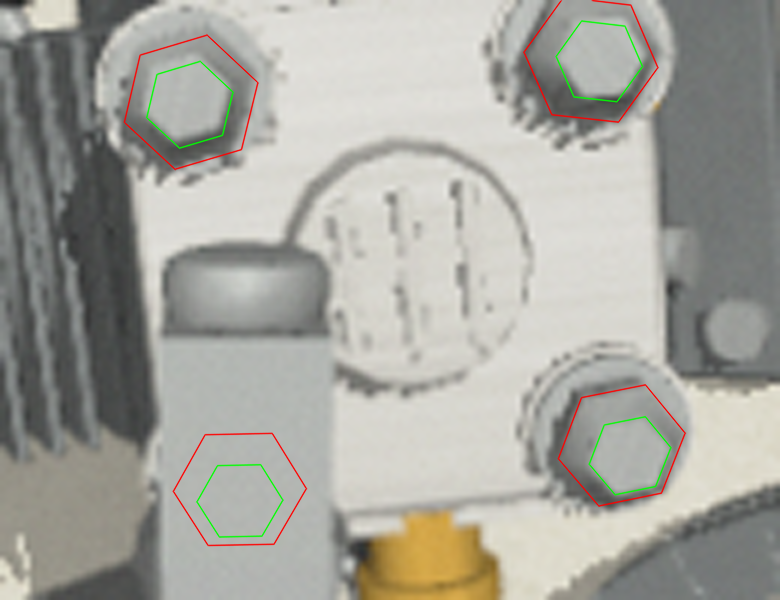

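```bash
python3 fitphi.py pics/w6.png w6.json 1 0; python3 fitphi.py pics/w4.png w3.json 1 >/dev/null
```

```text
1 [(43.4, 0.07, (np.float64(-2.0), np.float64(-0.25))), (43.4, 0.105, (np.float64(-2.0), np.float64(-0.25))), (43.2, 0.035, (np.float64(-2.0), np.float64(-0.25))), (43.0, 0.14, (np.float64(-2.0), np.float64(-0.25)))]
0 [(47.9, 0.91, (np.float64(-1.75), np.float64(-1.0))), (47.9, 0.875, (np.float64(-1.75), np.float64(-1.0))), (47.7, 0.945, (np.float64(-1.75), np.float64(-1.0))), (47.7, 0.84, (np.float64(-1.75), np.float64(-1.0)))]
```

{"name": "apply_moves", "arguments": {
  "series": [
    {"dp":[0,0,3],"rot":[0,0,0]},
    {"dp":[0,0,8],"rot":[0,0,0]},
    {"dp":[0,0,12],"rot":[0,0,0]},
    {"dp":[0,0,16],"rot":[0,0,0]},
    {"dp":[0,0,20],"rot":[0,0,0]},
    {"dp":[0,0,23],"rot":[0,0,0]},
    {"dp":[0,0,25],"rot":[0,0,0]},
    {"dp":[0,0,25],"rot":[0,0,0]}
  ]
}}

```text
clock: 11.27
eef_pos: [0.6275, -0.0959, 0.2914]
tool_rot: [-0.47, -2.94, 0.936]
contact_force: [-1.3, 2.2, 2.5]
finger_gap: 0.0138
```

Run:
```python
from mv import *
adv([0,0,25],[0,0,0]); o=state()
```

```text
t 11.27 pos [ 0.6275 -0.0959  0.2914] err mm(tool) [0.1 0.4 0.3] rot err [-0.002 -0.001  0.001]
 q [-0.29  0.64  0.24  1.35  0.45  1.37  1.03] F(tool) [ 1.7 -0.1 -3.2] T(tool) [-0.52  0.57 -0.03] gap 0.0138
```

{"name": "apply_moves", "arguments": {
  "series": [
    {"dp":[0,0,0],"rot":[0,0,0.08]},
    {"dp":[0,0,0],"rot":[0,0,0.16]},
    {"dp":[0,0,0],"rot":[0,0,0.25]},
    {"dp":[0,0,0],"rot":[0,0,0.34]},
    {"dp":[0,0,0],"rot":[0,0,0.43]},
    {"dp":[0,0,0],"rot":[0,0,0.52]},
    {"dp":[0,0,0],"rot":[0,0,0.61]},
    {"dp":[0,0,0],"rot":[0,0,0.7]}
  ]
}}

```text
clock: 11.93
eef_pos: [0.6271, -0.0964, 0.2917]
tool_rot: [1.383, 2.469, -0.848]
contact_force: [-0.9, 1.6, 3.1]
finger_gap: 0.0136
```

Run:
```python
from mv import *
adv([0,0,0],[0,0,.7]); o=state()
```

```text
t 11.93 pos [ 0.6271 -0.0964  0.2917] err mm(tool) [ 0.  -0.4  0.3] rot err [-0.     0.     0.005]
 q [-0.38  0.66  0.42  1.35  0.35  1.33  0.41] F(tool) [ 0.3 -1.4 -3.3] T(tool) [ 0.39  0.62 -0.08] gap 0.0136
```

Another 0.26 to complete, back off, lift.

{"name": "apply_moves", "arguments": {
  "series": [
    {"dp":[0,0,0],"rot":[0,0,0.09]},
    {"dp":[0,0,0],"rot":[0,0,0.18]},
    {"dp":[0,0,0],"rot":[0,0,0.26]},
    {"dp":[0,0,0],"rot":[0,0,0.26]},
    {"dp":[0,0,0],"rot":[0,0,0.16]},
    {"dp":[0,0,-1],"rot":[0,0,0.07]},
    {"dp":[0,0,-10],"rot":[0,0,0.07]},
    {"dp":[0,0,-25],"rot":[0,0,0.07]}
  ]
}}

```text
clock: 12.6
eef_pos: [0.6294, -0.0828, 0.3097]
tool_rot: [1.459, 2.411, -0.834]
contact_force: [0.9, -0.5, -2.5]
finger_gap: 0.0142
```

Run:
```python
from mv import *
adv([0,0,-25],[0,0,.07]); o=state()
print("b3",rel(tcp(B[3],.025)+OFF,orient(175)))
```

```text
t 12.6 pos [ 0.6294 -0.0828  0.3097] err mm(tool) [ 1.  -0.   2.7] rot err [0.001 0.003 0.001]
 q [-0.4   0.66  0.43  1.31  0.34  1.38  0.36] F(tool) [0.3 1.5 2.3] T(tool) [-0.58  0.71 -0.03] gap 0.0142
b3 (array([ 8.99497214e+01, -9.71417044e+00, -3.87746437e-02]), array([-6.36617563e-04,  1.29400445e-04, -8.05324443e-01]))
```

{"name": "apply_moves", "arguments": {
  "series": [
    {"dp":[15,-2,-3],"rot":[0,0,-0.1]},
    {"dp":[36,-4,-3],"rot":[0,0,-0.22]},
    {"dp":[58,-6,-3],"rot":[0,0,-0.34]},
    {"dp":[76,-8,-3],"rot":[0,0,-0.46]},
    {"dp":[87,-9.5,-2],"rot":[0,0,-0.58]},
    {"dp":[90,-9.7,0],"rot":[0,0,-0.69]},
    {"dp":[90,-9.7,0],"rot":[0,0,-0.78]},
    {"dp":[90,-9.7,0],"rot":[0,0,-0.805]}
  ]
}}

```text
clock: 13.27
eef_pos: [0.578, -0.0174, 0.2739]
tool_rot: [-0.412, -2.939, 0.93]
contact_force: [0.2, -0.7, -2.7]
finger_gap: 0.0138
```

```bash
python3 - <<'E'
from mv import *
from bench import arm
adv([90,-9.7,0],[0,0,-.805]); o=state()
im=arm.camera("wrist")[:,:,::-1]; cv2.imwrite("pics/w8.png",im)
json.dump([list(o['eef_pos']),list(o['tool_rot'])],open("w8.json","w"))
for i,b in enumerate(B): print(i,wproj(pw(PV,b+.0135*N),o['eef_pos'],o['tool_rot']))
E
python3 fitphi.py pics/w8.png w8.json 1 2 0
```

```text
t 13.27 pos [ 0.578  -0.0174  0.2739] err mm(tool) [-0.1  1.7  0.9] rot err [-0.004 -0.001 -0.002]
 q [-0.42  0.6   0.22  1.48  0.44  1.36  0.91] F(tool) [-0.2  1.   2.6] T(tool) [-0.96  0.08  0.05] gap 0.0138
0 [[189.00009309 198.25637981]]
1 [[198.70355514 255.48331366]]
2 [[258.73921846 251.52539466]]
3 [[253.37105448 192.83457454]]
1 [(19.7, 0.875, (np.float64(-1.5), np.float64(0.75))), (19.6, 0.91, (np.float64(-1.5), np.float64(0.75))), (19.5, 0.84, (np.float64(-1.5), np.float64(0.75))), (19.5, 0.945, (np.float64(-1.5), np.float64(0.75)))]
2 [(14.8, 0.735, (np.float64(3.0), np.float64(-1.0))), (14.7, 0.385, (np.float64(-2.75), np.float64(-3.0))), (14.7, 0.28, (np.float64(-2.75), np.float64(-2.75))), (14.7, 0.77, (np.float64(3.0), np.float64(-1.0)))]
0 [(44.1, 0.91, (np.float64(-1.5), np.float64(-0.25))), (44.0, 0.945, (np.float64(-1.5), np.float64(-0.25))), (43.9, 0.875, (np.float64(-1.5), np.float64(-0.25))), (43.7, 0.98, (np.float64(-1.5), np.float64(-0.25)))]
```

View pics/w8.png

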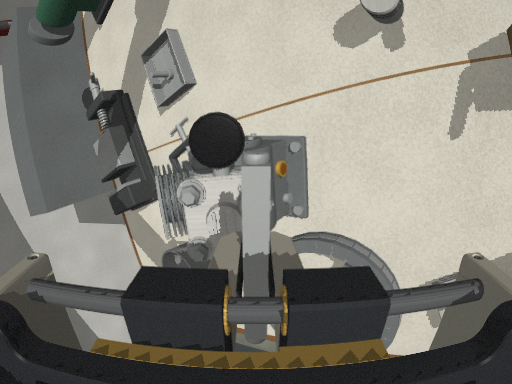

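{"name": "apply_moves", "arguments": {
  "series": [
    {"dp":[0,0,2],"rot":[0,0,0]},
    {"dp":[0,0,6],"rot":[0,0,0]},
    {"dp":[0,0,11],"rot":[0,0,0]},
    {"dp":[0,0,16],"rot":[0,0,0]},
    {"dp":[0,0,20],"rot":[0,0,0]},
    {"dp":[0,0,24],"rot":[0,0,0]},
    {"dp":[0,0,26],"rot":[0,0,0]},
    {"dp":[0,0,26],"rot":[0,0,0]}
  ]
}}

```text
clock: 13.98
eef_pos: [0.5752, -0.0317, 0.2546]
tool_rot: [-0.416, -2.94, 0.931]
contact_force: [-1.2, 4.1, 5.0]
finger_gap: 0.0138
```

Run:
```python
from mv import *
adv([0,0,26],[0,0,0]); o=state()
```

```text
t 13.98 pos [ 0.5752 -0.0317  0.2546] err mm(tool) [-0.3  0.9 -1. ] rot err [-0.003 -0.002  0.   ]
 q [-0.4   0.6   0.22  1.53  0.45  1.3   0.9 ] F(tool) [ 2.   0.1 -6.3] T(tool) [-0.51  0.61  0.05] gap 0.0138
```

{"name": "apply_moves", "arguments": {
  "series": [
    {"dp":[0,0,-0.5],"rot":[0,0,0.08]},
    {"dp":[0,0.5,-0.5],"rot":[0,0,0.16]},
    {"dp":[0,0.5,-0.5],"rot":[0,0,0.25]},
    {"dp":[0,0.5,-0.5],"rot":[0,0,0.34]},
    {"dp":[0,0.5,-0.5],"rot":[0,0,0.43]},
    {"dp":[0,0.5,-0.5],"rot":[0,0,0.52]},
    {"dp":[0,0.5,-0.5],"rot":[0,0,0.61]},
    {"dp":[0,0.5,-0.5],"rot":[0,0,0.7]}
  ]
}}

```text
clock: 14.65
eef_pos: [0.5748, -0.032, 0.2549]
tool_rot: [1.343, 2.5, -0.854]
contact_force: [-0.9, 2.7, 5.4]
finger_gap: 0.0133
```

Run:
```python
from mv import *
adv([0,0.5,-0.5],[0,0,.7]); o=state()
```

```text
t 14.65 pos [ 0.5748 -0.032   0.2549] err mm(tool) [-0.1 -0.1 -0.5] rot err [-0.001 -0.     0.005]
 q [-0.51  0.62  0.4   1.53  0.36  1.26  0.29] F(tool) [ 0.3 -1.8 -5.8] T(tool) [ 0.42  0.58 -0.13] gap 0.0133
```

{"name": "apply_moves", "arguments": {
  "series": [
    {"dp":[0,0,0],"rot":[0,0,0.09]},
    {"dp":[0,0,0],"rot":[0,0,0.18]},
    {"dp":[0,0,0],"rot":[0,0,0.26]},
    {"dp":[0,0,0],"rot":[0,0,0.26]},
    {"dp":[0,0,0],"rot":[0,0,0.16]},
    {"dp":[0,0,-1],"rot":[0,0,0.07]},
    {"dp":[0,0,-10],"rot":[0,0,0.07]},
    {"dp":[0,0,-25],"rot":[0,0,0.07]}
  ]
}}

```text
clock: 15.32
eef_pos: [0.5765, -0.019, 0.2731]
tool_rot: [1.422, 2.44, -0.843]
contact_force: [0.1, -0.4, -1.9]
finger_gap: 0.0142
```

Run:
```python
from mv import *
adv([0,0,-25],[0,0,.07]); o=state()
for a in(120,180): print(a,"b0",rel(tcp(B[0],.025)+OFF,orient(a-np.degrees(.88)+(60 if a==120 else 0))))
```

```text
t 15.32 pos [ 0.5765 -0.019   0.2731] err mm(tool) [ 0.7 -0.5  2. ] rot err [0.002 0.003 0.003]
 q [-0.53  0.62  0.42  1.49  0.34  1.32  0.23] F(tool) [0.4 0.7 1.8] T(tool) [-0.6   0.64 -0.  ] gap 0.0142
120 b0 (array([-48.79900329, -42.24758723,  -0.499995  ]), array([-0.00052905,  0.00034616,  0.02240907]))
180 b0 (array([-48.79900329, -42.24758723,  -0.499995  ]), array([-0.00052905,  0.00034616,  0.02240907]))
```

{"name": "apply_moves", "arguments": {
  "series": [
    {"dp":[-10,-9,-3],"rot":[0,0,0.01]},
    {"dp":[-22,-19,-3],"rot":[0,0,0.02]},
    {"dp":[-35,-30,-3],"rot":[0,0,0.02]},
    {"dp":[-45,-39,-2],"rot":[0,0,0.02]},
    {"dp":[-48.8,-42.2,-0.5],"rot":[0,0,0.02]},
    {"dp":[-48.8,-42.2,-0.5],"rot":[0,0,0.02]},
    {"dp":[-48.8,-42.2,-0.5],"rot":[0,0,0.02]},
    {"dp":[-48.8,-42.2,4],"rot":[0,0,0.02]}
  ]
}}

```text
clock: 15.98
eef_pos: [0.5675, -0.0709, 0.3068]
tool_rot: [1.437, 2.426, -0.833]
contact_force: [-0.4, -0.1, -2.8]
finger_gap: 0.014
```

```bash
python3 - <<'E'
from mv import *
from bench import arm
adv([-48.8,-42.2,4],[0,0,.02]); o=state()
im=arm.camera("wrist")[:,:,::-1]; cv2.imwrite("pics/w9.png",im)
json.dump([list(o['eef_pos']),list(o['tool_rot'])],open("w9.json","w"))
print(rel(tcp(B[0],0)+OFF,orient(130)))
E
python3 fitphi.py pics/w9.png w9.json 1 2 3
```

```text
t 15.98 pos [ 0.5675 -0.0709  0.3068] err mm(tool) [1.6 1.6 0.7] rot err [-0.004  0.002 -0.002]
 q [-0.48  0.56  0.44  1.51  0.37  1.31  0.3 ] F(tool) [1.4 0.7 2.4] T(tool) [-0.62  0.75  0.02] gap 0.014
(array([ 8.81467231e-03, -3.44482948e-02,  2.05000000e+01]), array([-0.00052684,  0.0003495 , -0.00492631]))
1 [(48.2, 0.77, (np.float64(-1.25), np.float64(0.75))), (48.2, 0.805, (np.float64(-1.25), np.float64(0.75))), (48.1, 0.735, (np.float64(-1.25), np.float64(0.75))), (47.8, 0.84, (np.float64(-1.25), np.float64(0.75)))]
2 [(42.3, 0.875, (np.float64(0.25), np.float64(0.75))), (42.1, 0.98, (np.float64(-0.75), np.float64(0.25))), (42.1, 0.91, (np.float64(0.25), np.float64(0.75))), (42.0, 1.015, (np.float64(-0.75), np.float64(0.25)))]
3 [(48.4, 0.805, (np.float64(-0.75), np.float64(-0.75))), (48.3, 0.84, (np.float64(-0.75), np.float64(-0.75))), (48.2, 0.77, (np.float64(-0.75), np.float64(-0.75))), (48.1, 0.875, (np.float64(-0.75), np.float64(-0.75)))]
```

View pics/w9.png

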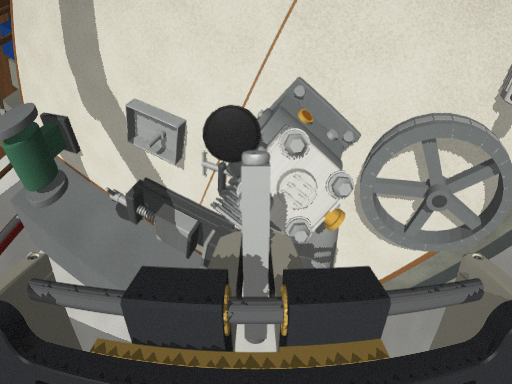

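{"name": "apply_moves", "arguments": {
  "series": [
    {"dp":[0,0,0],"rot":[0,0,0]},
    {"dp":[0,0,2],"rot":[0,0,0]},
    {"dp":[0,0,6],"rot":[0,0,0]},
    {"dp":[0,0,11],"rot":[0,0,0]},
    {"dp":[0,0,16],"rot":[0,0,0]},
    {"dp":[0,0,20],"rot":[0,0,0]},
    {"dp":[0,0,21.5],"rot":[0,0,0]},
    {"dp":[0,0,21.5],"rot":[0,0,0]}
  ]
}}

```text
clock: 16.7
eef_pos: [0.565, -0.0834, 0.2914]
tool_rot: [1.438, 2.423, -0.834]
contact_force: [-1.6, 6.0, 7.2]
finger_gap: 0.0137
```

Run:
```python
from mv import *
adv([0,0,21.5],[0,0,0]); o=state()
```

```text
t 16.7 pos [ 0.565  -0.0834  0.2914] err mm(tool) [ 0.3  0.6 -0.8] rot err [-0.003  0.001  0.   ]
 q [-0.46  0.56  0.44  1.54  0.37  1.26  0.29] F(tool) [ 2.1 -1.8 -9.1] T(tool) [0.46 0.83 0.03] gap 0.0137
```

{"name": "apply_moves", "arguments": {
  "series": [
    {"dp":[0,0,-0.5],"rot":[0,0,0.08]},
    {"dp":[0,0,-0.5],"rot":[0,0,0.17]},
    {"dp":[0,0,-0.5],"rot":[0,0,0.26]},
    {"dp":[0,0,-0.5],"rot":[0,0,0.35]},
    {"dp":[0,0,-0.5],"rot":[0,0,0.44]},
    {"dp":[0,0,-0.5],"rot":[0,0,0.53]},
    {"dp":[0,0,-0.5],"rot":[0,0,0.6]},
    {"dp":[0,0,-0.5],"rot":[0,0,0.65]}
  ]
}}

```text
clock: 17.37
eef_pos: [0.5646, -0.0837, 0.2916]
tool_rot: [2.039, 1.748, -0.664]
contact_force: [-3.5, 4.0, 6.2]
finger_gap: 0.0138
```

Run:
```python
from mv import *
adv([0,0,-.5],[0,0,.65]); o=state()
```

```text
t 17.37 pos [ 0.5646 -0.0837  0.2916] err mm(tool) [ 0.2 -0.2 -0.3] rot err [-0.001  0.001  0.003]
 q [-0.56  0.59  0.62  1.55  0.28  1.23 -0.27] F(tool) [-0.7 -4.2 -7. ] T(tool) [ 1.    0.23 -0.14] gap 0.0138
```

{"name": "apply_moves", "arguments": {
  "series": [
    {"dp":[0,0,0],"rot":[0,0,0.03]},
    {"dp":[0,0,0],"rot":[0,0,0.05]},
    {"dp":[0,0,0],"rot":[0,0,0.07]},
    {"dp":[0,0,0],"rot":[0,0,0.09]},
    {"dp":[0,0,0],"rot":[0,0,0.11]},
    {"dp":[0,0,0],"rot":[0,0,0.12]},
    {"dp":[0,0,0],"rot":[0,0,0.12]},
    {"dp":[0,0,0],"rot":[0,0,0.12]}
  ]
}}

```text
clock: 18.03
eef_pos: [0.5643, -0.0837, 0.2916]
tool_rot: [2.123, 1.614, -0.628]
contact_force: [-2.8, 4.8, 7.1]
finger_gap: 0.0143
```

Run:
```python
from mv import *
adv([0,0,0],[0,0,.12]); o=state()
```

```text
t 18.03 pos [ 0.5643 -0.0837  0.2916] err mm(tool) [ 0.1 -0.5 -0.3] rot err [ 0.     0.001 -0.   ]
 q [-0.58  0.6   0.65  1.55  0.26  1.23 -0.37] F(tool) [-0.9 -3.7 -8.2] T(tool) [ 1.12  0.13 -0.12] gap 0.0143
```

{"name": "apply_moves", "arguments": {
  "series": [
    {"dp":[0,0,0],"rot":[0,0,0.02]},
    {"dp":[0,0,0],"rot":[0,0,0.04]},
    {"dp":[0,0,0],"rot":[0,0,0.06]},
    {"dp":[0,0,0],"rot":[0,0,0.08]},
    {"dp":[0,0,0],"rot":[0,0,0.08]},
    {"dp":[0,0,0],"rot":[0,0,0.08]},
    {"dp":[0,0,0],"rot":[0,0,0.08]},
    {"dp":[0,0,0],"rot":[0,0,0.08]}
  ]
}}

```text
clock: 18.7
eef_pos: [0.5642, -0.0835, 0.2916]
tool_rot: [2.175, 1.522, -0.603]
contact_force: [-2.0, 5.5, 8.0]
finger_gap: 0.0136
```

Run:
```python
from mv import *
from bench import arm
adv([0,0,0],[0,0,.08]); o=state()
im=arm.camera("wrist")[:,:,::-1]; cv2.imwrite("pics/w10.png",im)
crop(im,180,130,150,220,4,"w10c.png")
```

```text
t 18.7 pos [ 0.5642 -0.0835  0.2916] err mm(tool) [ 0.2 -0.6 -0.4] rot err [ 0.     0.001 -0.001]
 q [-0.59  0.61  0.68  1.55  0.25  1.22 -0.43] F(tool) [-1.  -2.9 -9.4] T(tool) [ 1.23  0.02 -0.26] gap 0.0136
```

View pics/w10.png

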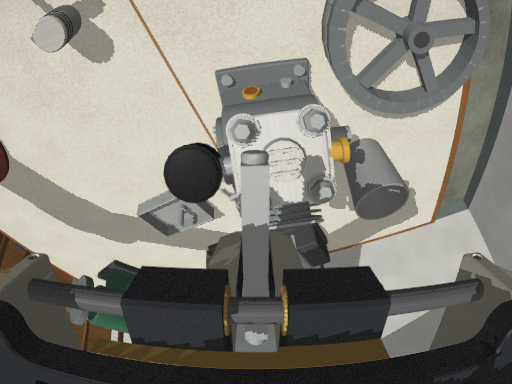

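{"name": "apply_moves", "arguments": {
  "series": [
    {"dp":[0,0,0],"rot":[0,0,0.03]},
    {"dp":[0,0,0],"rot":[0,0,0.06]},
    {"dp":[0,0,0],"rot":[0,0,0.06]},
    {"dp":[0,0,0],"rot":[0,0,-0.06]},
    {"dp":[0,0,0],"rot":[0,0,-0.17]},
    {"dp":[0,0,-1],"rot":[0,0,-0.28]},
    {"dp":[0,0,-5],"rot":[0,0,-0.28]},
    {"dp":[0,0,-15],"rot":[0,0,-0.28]}
  ]
}}

```text
clock: 19.42
eef_pos: [0.5637, -0.0787, 0.2998]
tool_rot: [1.982, 1.837, -0.697]
contact_force: [0.3, -0.8, -2.7]
finger_gap: 0.0137
```

Run:
```python
from mv import *
from bench import arm
adv([0,0,-15],[0,0,-.28]); o=state()
im=arm.camera("wrist")[:,:,::-1]; cv2.imwrite("pics/w11.png",im)
print("b2",rel(tcp(B[2],.025)+OFF,orient(180-np.degrees(.93))))
```

```text
t 19.42 pos [ 0.5637 -0.0787  0.2998] err mm(tool) [-0.4 -2.1  5.3] rot err [ 0.007 -0.     0.003]
 q [-0.55  0.59  0.6   1.53  0.29  1.27 -0.2 ] F(tool) [0.9 0.6 2.6] T(tool) [ 0.12  0.81 -0.04] gap 0.0137
b2 (array([ 55.62399437,  71.33997636, -10.55032157]), array([-3.97718827e-04,  5.00568784e-04, -5.17590915e-01]))
```

View pics/w11.png

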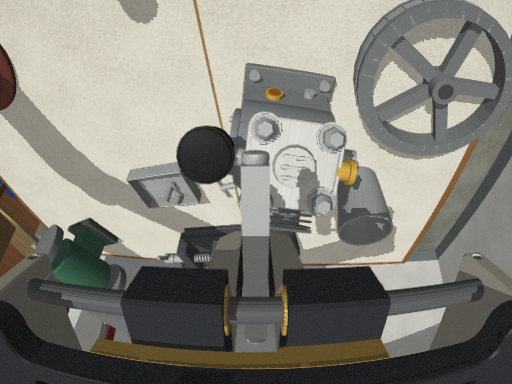

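{"name": "apply_moves", "arguments": {
  "series": [
    {"dp":[0,0,-11],"rot":[0,0,-0.06]},
    {"dp":[10,13,-13],"rot":[0,0,-0.15]},
    {"dp":[24,31,-13],"rot":[0,0,-0.24]},
    {"dp":[39,50,-13],"rot":[0,0,-0.33]},
    {"dp":[50,64,-12],"rot":[0,0,-0.42]},
    {"dp":[55.6,71.3,-10.5],"rot":[0,0,-0.5]},
    {"dp":[55.6,71.3,-10.5],"rot":[0,0,-0.52]},
    {"dp":[55.6,71.3,-10.5],"rot":[0,0,-0.52]}
  ]
}}

```text
clock: 20.13
eef_pos: [0.6402, -0.0307, 0.2736]
tool_rot: [1.495, 2.376, -0.825]
contact_force: [0.7, -0.2, -2.7]
finger_gap: 0.0136
```

```bash
python3 - <<'E'
from mv import *
from bench import arm
adv([55.6,71.3,-10.5],[0,0,-.52]); o=state()
im=arm.camera("wrist")[:,:,::-1]; cv2.imwrite("pics/w12.png",im)
json.dump([list(o['eef_pos']),list(o['tool_rot'])],open("w12.json","w"))
crop(im,170,100,130,130,6,"w12c.png")
E
python3 fitphi.py pics/w12.png w12.json 0 3 1
```

```text
t 20.13 pos [ 0.6402 -0.0307  0.2736] err mm(tool) [0.9 0.6 1.7] rot err [-0.     0.001  0.001]
 q [-0.46  0.72  0.43  1.3   0.31  1.38  0.25] F(tool) [0.8 1.5 2.2] T(tool) [-0.54  0.72  0.05] gap 0.0136
0 [(47.6, 0.0, (np.float64(-3.0), np.float64(0.25))), (47.5, 1.015, (np.float64(-3.0), np.float64(0.25))), (47.5, 0.035, (np.float64(-3.0), np.float64(0.25))), (47.4, 0.98, (np.float64(-3.0), np.float64(0.25)))]
3 [(48.7, 0.805, (np.float64(-2.25), np.float64(-0.5))), (48.6, 0.84, (np.float64(-2.25), np.float64(-0.5))), (48.6, 0.77, (np.float64(-2.25), np.float64(-0.5))), (48.5, 0.875, (np.float64(-2.25), np.float64(-0.5)))]
1 [(24.3, 0.84, (np.float64(-3.0), np.float64(0.75))), (24.3, 0.875, (np.float64(-3.0), np.float64(0.75))), (24.1, 0.805, (np.float64(-2.75), np.float64(0.75))), (24.1, 0.91, (np.float64(-3.0), np.float64(0.75)))]
```

View pics/w12c.png

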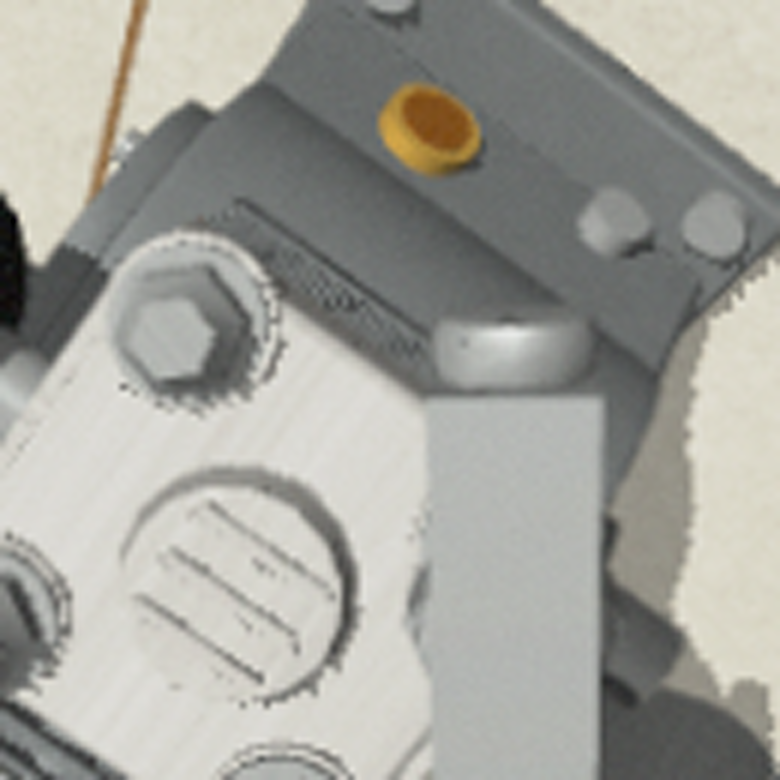

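```bash
sed -i 's/np.arange(-3,3.1,.25)/np.arange(-5,5.1,.25)/g' fitphi.py; python3 fitphi.py pics/w12.png w12.json 0
python3 - <<'E'
from ov import *
im=cv2.imread("pics/w12.png"); crop(im,140,170,60,60,12,"w12d.png")
overlay("pics/w12.png","w12.json",[1.40,.84,.9,.82],140,170,60,60,12,"w12e.png",shift=np.tile([[-3.,.3]],(4,1)))
E
```

```text
0 [(48.9, 0.035, (np.float64(-3.5), np.float64(0.0))), (48.8, 0.0, (np.float64(-3.5), np.float64(0.0))), (48.7, 0.07, (np.float64(-3.5), np.float64(0.25))), (48.4, 1.015, (np.float64(-3.5), np.float64(0.0)))]
```

View pics/w12d.png

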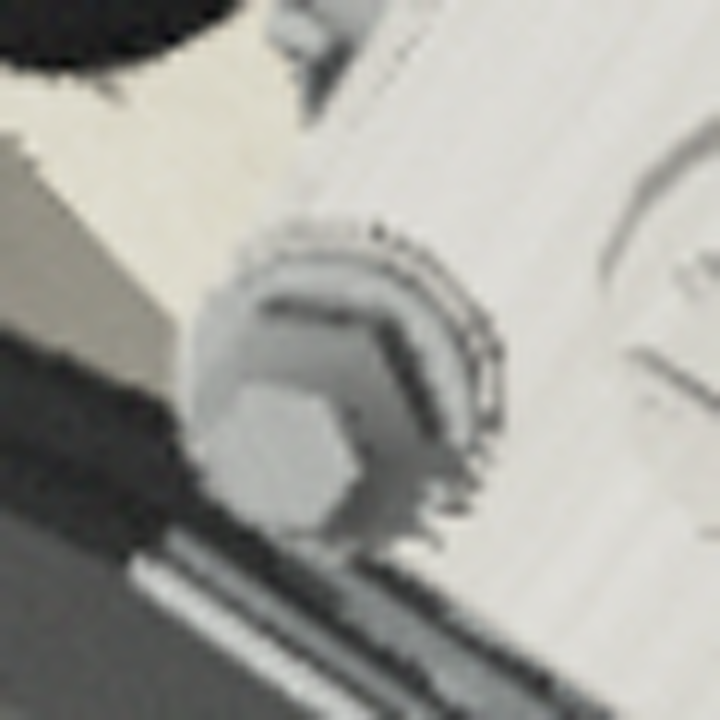

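View pics/w12e.png

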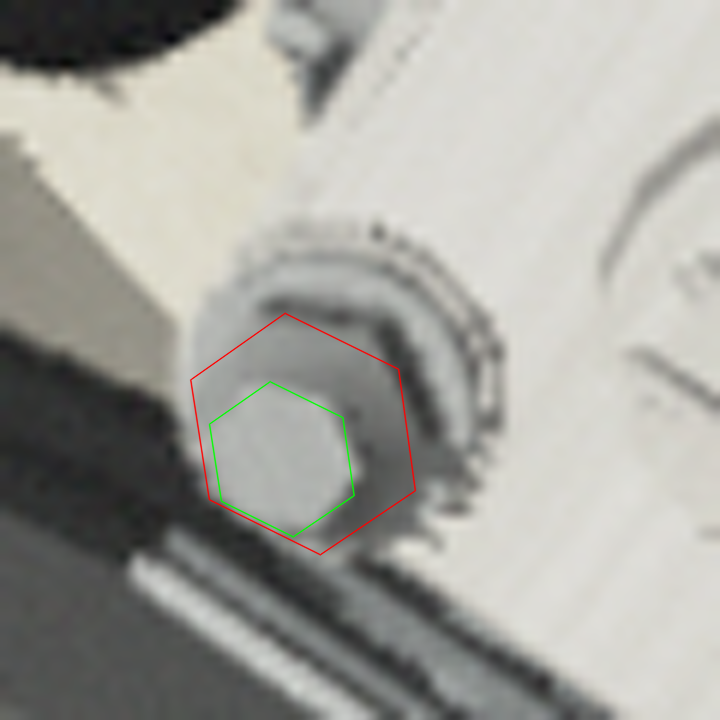

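Run:
```python
from mv import *
# hover so that bolt0 visible: TCP over head centre shifted +x pump 20mm, h .05
pt=HC+np.array([.02,0,0])-.0*U
for al in (127,173):
    p=tcp(pt,.045)+OFF; print(al,rel(p,orient(al)))
    for i,b in enumerate(B): print(i,wproj(pw(PV,b+.0135*N),p,orient(al).as_rotvec()).round())
```

```text
127 (array([-18.41508527, -28.75809323, -20.0287627 ]), array([-0.00050827,  0.00037599, -0.00256643]))
0 [[197. 183.]]
1 [[246. 218.]]
2 [[283. 171.]]
3 [[233. 133.]]
173 (array([-18.41508527, -28.75809323, -20.0287627 ]), array([-6.31710668e-04,  1.51569717e-04, -8.05417858e-01]))
0 [[218. 142.]]
1 [[227. 202.]]
2 [[287. 195.]]
3 [[281. 134.]]
```

{"name": "apply_moves", "arguments": {
  "series": [
    {"dp":[-5,-8,-10],"rot":[0,0,0]},
    {"dp":[-12,-18,-18],"rot":[0,0,0]},
    {"dp":[-18,-29,-20],"rot":[0,0,0]},
    {"dp":[-18,-29,-20],"rot":[0,0,0]},
    {"dp":[-18,-29,-20],"rot":[0,0,0]},
    {"dp":[-18,-29,-20],"rot":[0,0,0]},
    {"dp":[-18,-29,-20],"rot":[0,0,0]},
    {"dp":[-18,-29,-20],"rot":[0,0,0]}
  ]
}}

```text
clock: 20.85
eef_pos: [0.6252, -0.0421, 0.3082]
tool_rot: [1.493, 2.379, -0.825]
contact_force: [-0.6, 0.2, -2.9]
finger_gap: 0.0136
```

```bash
python3 - <<'E'
from ov import *
from bench import arm
adv([-18,-29,-20],[0,0,0]); o=state()
im=arm.camera("wrist")[:,:,::-1]; cv2.imwrite("pics/w13.png",im)
json.dump([list(o['eef_pos']),list(o['tool_rot'])],open("w13.json","w"))
overlay("pics/w13.png","w13.json",[1.07,.84,.93,.82],165,105,140,140,5,"w13e.png",shift=np.tile([[-1.,0]],(4,1)))
crop(im,165,105,140,140,5,"w13d.png")
E
python3 fitphi.py pics/w13.png w13.json 0 1 2 3
```

```text
t 20.85 pos [ 0.6252 -0.0421  0.3082] err mm(tool) [1.3 0.7 1.5] rot err [-0.001  0.002 -0.001]
 q [-0.46  0.66  0.43  1.3   0.33  1.41  0.28] F(tool) [1.7 0.6 2.3] T(tool) [-0.57  0.74 -0.03] gap 0.0136
0 [(45.7, 0.035, (np.float64(-2.25), np.float64(-0.25))), (45.7, 0.07, (np.float64(-2.25), np.float64(-0.25))), (45.7, 0.0, (np.float64(-2.25), np.float64(-0.25))), (45.5, 1.015, (np.float64(-2.25), np.float64(-0.25)))]
1 [(17.8, 0.595, (np.float64(-4.75), np.float64(1.5))), (17.8, 0.56, (np.float64(-4.75), np.float64(1.5))), (17.7, 0.63, (np.float64(-4.75), np.float64(1.5))), (17.6, 0.525, (np.float64(-4.75), np.float64(1.5)))]
2 [(46.4, 0.98, (np.float64(-1.25), np.float64(0.25))), (46.4, 1.015, (np.float64(-1.25), np.float64(0.25))), (46.3, 0.945, (np.float64(-1.25), np.float64(0.25))), (46.3, 0.0, (np.float64(-1.25), np.float64(0.25)))]
3 [(49.8, 0.805, (np.float64(-1.75), np.float64(-0.75))), (49.7, 0.77, (np.float64(-1.75), np.float64(-0.75))), (49.7, 0.84, (np.float64(-1.75), np.float64(-0.75))), (49.5, 0.735, (np.float64(-1.75), np.float64(-0.75)))]
```

View pics/w13d.png

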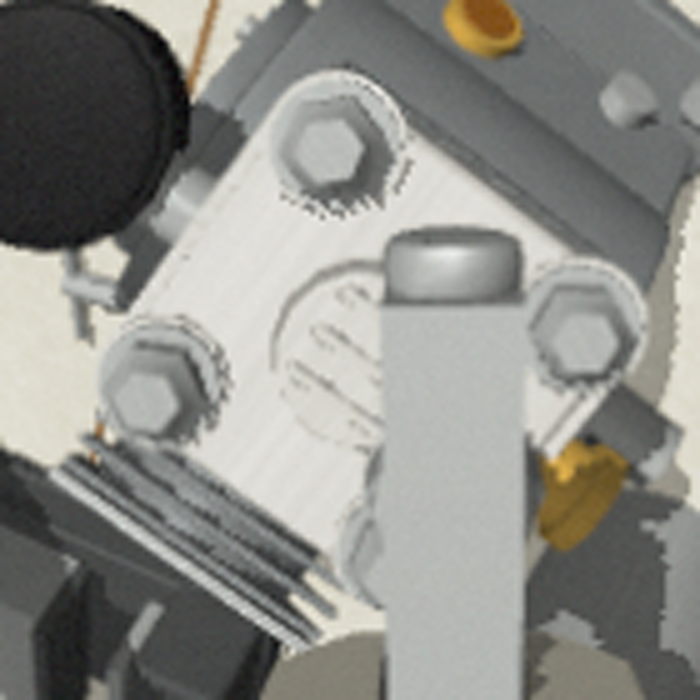

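View pics/w13e.png

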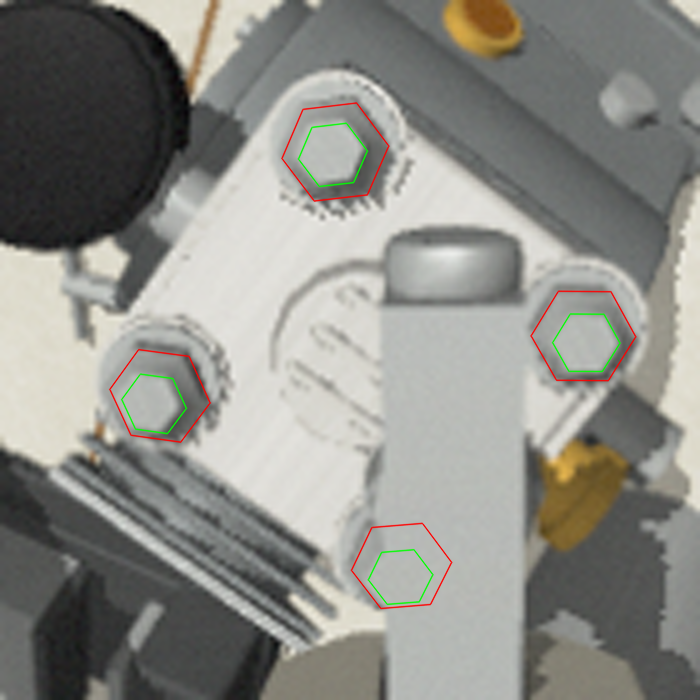

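Run:
```python
import cv2,numpy as np
a=[cv2.resize(cv2.imread(f"pics/w{i}.png")[140:250,200:310],None,fx=3.6,fy=3.6,interpolation=cv2.INTER_CUBIC) for i in (9,10,11,13)]
cv2.imwrite("pics/cmp.png",np.vstack([np.hstack(a[:2]),np.hstack(a[2:])])[:,:])
```

```text
(no output)
```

View pics/cmp.png

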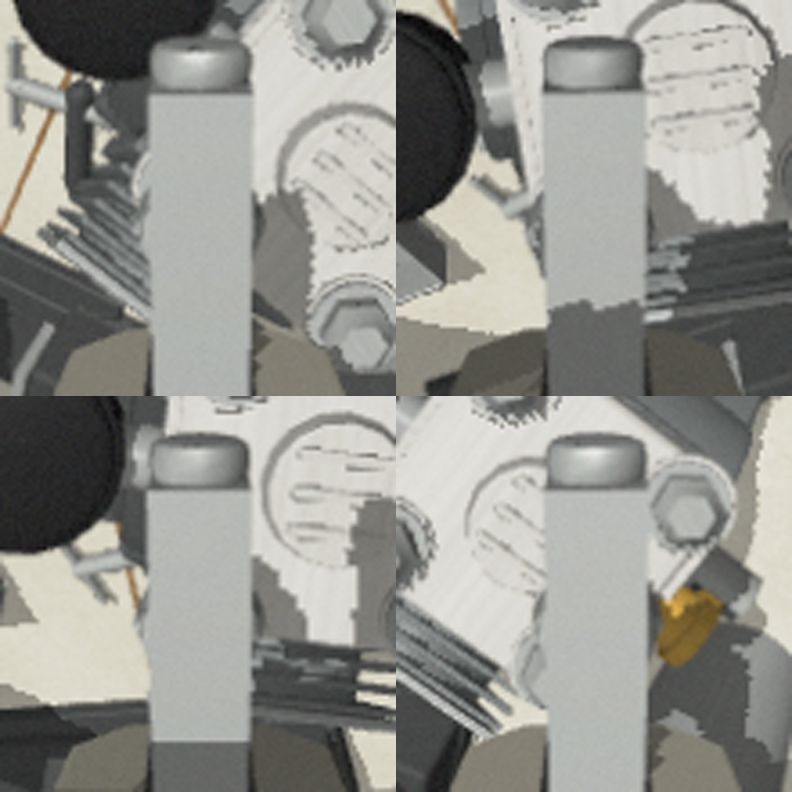

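Run:
```python
from mv import *
def psi(rv):
    x=R.from_rotvec(rv).as_matrix()[:,0]; x=R.from_euler('z',-PV[2]).apply(x)
    return np.pi-np.arctan2(x@(-U),x[0])
for rv in ([-.468,-2.94,.937],[1.266,2.557,-.867],[1.46,2.405,-.831],[1.438,2.423,-.834],[2.039,1.748,-.664],[2.123,1.614,-.628],[2.175,1.522,-.603],[1.982,1.837,-.697],[1.493,2.379,-.825]): print(round(psi(rv),3))
```

```text
0.122
0.726
0.897
0.878
1.53
1.647
1.726
1.45
0.927
```

```bash
cat >> mv.py <<'E'
def psi(rv):
    x=R.from_rotvec(rv).as_matrix()[:,0]; x=R.from_euler('z',-PV[2]).apply(x)
    return np.pi-np.arctan2(x@(-U),x[0])
E
python3 - <<'E'
from mv import *
print("b0",rel(tcp(B[0],.018)+OFF,orient(180-np.degrees(1.07))))
E
```

```text
b0 (array([  5.17710982, -60.54602909,  27.0000036 ]), array([-0.00048011,  0.00041216,  0.14240906]))
```

{"name": "apply_moves", "arguments": {
  "series": [
    {"dp":[1,-15,5],"rot":[0,0,0.03]},
    {"dp":[3,-35,12],"rot":[0,0,0.07]},
    {"dp":[4.5,-53,20],"rot":[0,0,0.11]},
    {"dp":[5.2,-60.5,25],"rot":[0,0,0.142]},
    {"dp":[5.2,-60.5,27],"rot":[0,0,0.142]},
    {"dp":[5.2,-60.5,27],"rot":[0,0,0.142]},
    {"dp":[5.2,-60.5,30],"rot":[0,0,0.142]},
    {"dp":[5.2,-60.5,34],"rot":[0,0,0.142]}
  ]
}}

```text
clock: 21.57
eef_pos: [0.567, -0.0768, 0.2993]
tool_rot: [1.637, 2.241, -0.79]
contact_force: [-0.9, 0.6, -0.2]
finger_gap: 0.0136
```

{"name": "apply_moves", "arguments": {
  "series": [
    {"dp":[0,0,4],"rot":[0,0,0]},
    {"dp":[0,0,8],"rot":[0,0,0]},
    {"dp":[0,0,11],"rot":[0,0,0]},
    {"dp":[0,0,12],"rot":[0,0,0]},
    {"dp":[0,0,12],"rot":[0,0,0]},
    {"dp":[0,0,11.5],"rot":[0,0,0.05]},
    {"dp":[0,0,11.5],"rot":[0,0,0.1]},
    {"dp":[0,0,11.5],"rot":[0,0,0.15]}
  ]
}}

```text
clock: 22.23
eef_pos: [0.5651, -0.0833, 0.2913]
tool_rot: [1.783, 2.085, -0.75]
contact_force: [-2.7, 4.5, 6.7]
finger_gap: 0.0139
```

Run:
```python
from mv import *
adv([5.2,-60.5,34],[0,0,.142]);adv([0,0,11.5],[0,0,.15]); o=state(); print("psi",psi(o['tool_rot']))
```

```text
t 22.23 pos [ 0.5651 -0.0833  0.2913] err mm(tool) [ 0.5  0.5 -0.3] rot err [-0.002  0.002  0.002]
 q [-0.51  0.58  0.53  1.54  0.33  1.25 -0.01] F(tool) [ 0.6 -3.6 -7.7] T(tool) [ 0.83  0.54 -0.12] gap 0.0139
psi 1.2215811425401941
```

{"name": "apply_moves", "arguments": {
  "series": [
    {"dp":[0,0,0.3],"rot":[0,0,0.07]},
    {"dp":[0,0,0.3],"rot":[0,0,0.14]},
    {"dp":[0,0,0.3],"rot":[0,0,0.21]},
    {"dp":[0,0,0.3],"rot":[0,0,0.27]},
    {"dp":[0,0,0.3],"rot":[0,0,0.32]},
    {"dp":[0,0,0.3],"rot":[0,0,0.36]},
    {"dp":[0,0,0.3],"rot":[0,0,0.38]},
    {"dp":[0,0,0.3],"rot":[0,0,0.38]}
  ]
}}

```text
clock: 22.9
eef_pos: [0.5648, -0.0833, 0.2913]
tool_rot: [2.089, 1.67, -0.642]
contact_force: [-3.4, 7.1, 8.4]
finger_gap: 0.0135
```

Run:
```python
from mv import *
adv([0,0,0.3],[0,0,.38]); o=state(); print("psi",psi(o['tool_rot']))
```

```text
t 22.9 pos [ 0.5648 -0.0833  0.2913] err mm(tool) [ 0.6 -0.  -0.6] rot err [-0.001  0.002 -0.   ]
 q [-0.57  0.6   0.63  1.55  0.27  1.23 -0.33] F(tool) [  0.2  -4.8 -10.5] T(tool) [ 1.29  0.12 -0.11] gap 0.0135
psi 1.5994289410477593
```

{"name": "apply_moves", "arguments": {
  "series": [
    {"dp":[0,0,-0.5],"rot":[0,0,0.025]},
    {"dp":[0,0,-1],"rot":[0,0,0.045]},
    {"dp":[0,0,-1],"rot":[0,0,0.045]},
    {"dp":[0,0,-1.5],"rot":[0,0,0.02]},
    {"dp":[0,0,-5],"rot":[0,0,0.01]},
    {"dp":[0,0,-12],"rot":[0,0,0.01]},
    {"dp":[0,0,-22],"rot":[0,0,0.01]},
    {"dp":[0,0,-32],"rot":[0,0,0.01]}
  ]
}}

```text
clock: 23.57
eef_pos: [0.5691, -0.0653, 0.3163]
tool_rot: [2.097, 1.659, -0.636]
contact_force: [0.4, 0.6, -3.3]
finger_gap: 0.0136
```

Run:
```python
from mv import *
adv([0,0,-32],[0,0,.01]); o=state(); print("psi",psi(o['tool_rot']))
print("b2",rel(tcp(B[2],.025)+OFF,orient(180-np.degrees(.95))))
# view candidate
p=tcp(HC+np.array([.02,0,0]),.045)+OFF; print(rel(p,orient(127)))
```

```text
t 23.57 pos [ 0.5691 -0.0653  0.3163] err mm(tool) [1.5 0.6 0.3] rot err [-0.002  0.003 -0.   ]
 q [-0.59  0.59  0.64  1.49  0.27  1.31 -0.33] F(tool) [2.4 0.2 2.3] T(tool) [ 0.1   0.85 -0.02] gap 0.0136
psi 1.6094356915005599
b2 (array([66.38299041, 61.44720763,  6.14967843]), array([-3.53049160e-04,  5.38399009e-04, -6.59590910e-01]))
(array([ 33.92940636,  50.69421866, -13.8287627 ]), array([-3.60252245e-04,  5.34701454e-04, -6.84566406e-01]))
```

{"name": "apply_moves", "arguments": {
  "series": [
    {"dp":[8,8,-2],"rot":[0,0,-0.1]},
    {"dp":[22,21,-3],"rot":[0,0,-0.21]},
    {"dp":[37,35,-3],"rot":[0,0,-0.32]},
    {"dp":[52,48,-2],"rot":[0,0,-0.43]},
    {"dp":[63,58,2],"rot":[0,0,-0.54]},
    {"dp":[66.4,61.4,6],"rot":[0,0,-0.63]},
    {"dp":[66.4,61.4,6],"rot":[0,0,-0.66]},
    {"dp":[66.4,61.4,6],"rot":[0,0,-0.66]}
  ]
}}

```text
clock: 24.23
eef_pos: [0.6414, -0.0294, 0.2741]
tool_rot: [1.514, 2.358, -0.817]
contact_force: [-0.2, 0.3, -4.0]
finger_gap: 0.0138
```

```bash
python3 - <<'E'
from ov import *
from bench import arm
adv([66.4,61.4,6],[0,0,-.66]); o=state()
im=arm.camera("wrist")[:,:,::-1]; cv2.imwrite("pics/w14.png",im)
json.dump([list(o['eef_pos']),list(o['tool_rot'])],open("w14.json","w"))
overlay("pics/w14.png","w14.json",[1.40,.84,.93,.82],140,130,100,100,7,"w14e.png",shift=np.tile([[-2.5,0]],(4,1)))
E
python3 fitphi.py pics/w14.png w14.json 0 3
```

```text
t 24.23 pos [ 0.6414 -0.0294  0.2741] err mm(tool) [1.2 1.9 0.6] rot err [-0.003  0.002 -0.001]
 q [-0.46  0.72  0.42  1.29  0.31  1.38  0.23] F(tool) [2.2 1.2 3.2] T(tool) [-0.5   0.7   0.01] gap 0.0138
0 [(48.1, 0.385, (np.float64(-3.5), np.float64(0.25))), (48.1, 0.35, (np.float64(-3.5), np.float64(0.25))), (48.1, 0.42, (np.float64(-3.5), np.float64(0.25))), (47.7, 0.315, (np.float64(-3.5), np.float64(0.25)))]
3 [(48.7, 0.805, (np.float64(-2.5), np.float64(-0.5))), (48.7, 0.84, (np.float64(-2.5), np.float64(-0.5))), (48.7, 0.77, (np.float64(-2.25), np.float64(-0.5))), (48.6, 0.735, (np.float64(-2.25), np.float64(-0.5)))]
```

View pics/w14e.png

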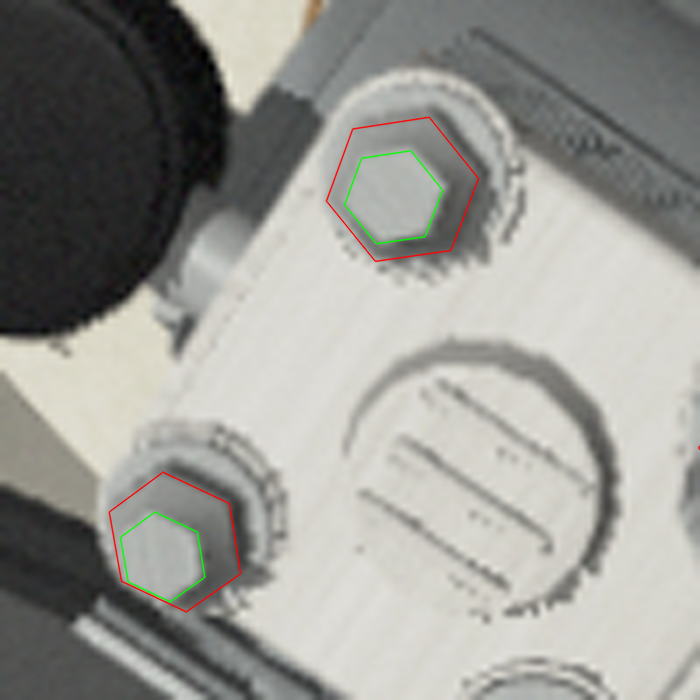

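{"name": "apply_moves", "arguments": {
  "series": [
    {"dp":[0,0,0],"rot":[0,0,0]},
    {"dp":[0,0,4],"rot":[0,0,0]},
    {"dp":[0,0,8],"rot":[0,0,0]},
    {"dp":[0,0,13],"rot":[0,0,0]},
    {"dp":[0,0,18],"rot":[0,0,0]},
    {"dp":[0,0,22],"rot":[0,0,0]},
    {"dp":[0,0,25.5],"rot":[0,0,0]},
    {"dp":[0,0,26],"rot":[0,0,0]}
  ]
}}

```text
clock: 24.95
eef_pos: [0.6376, -0.0445, 0.2546]
tool_rot: [1.516, 2.356, -0.818]
contact_force: [-1.2, 4.2, 4.4]
finger_gap: 0.0136
```

Run:
```python
from mv import *
adv([0,0,26],[0,0,0]); o=state(); print("psi",psi(o['tool_rot']))
```

```text
t 24.95 pos [ 0.6376 -0.0445  0.2546] err mm(tool) [ 0.3  0.3 -0.5] rot err [-0.002  0.001  0.   ]
 q [-0.45  0.72  0.43  1.34  0.31  1.32  0.22] F(tool) [ 1.7 -1.2 -5.8] T(tool) [ 0.32  0.76 -0.  ] gap 0.0136
psi 0.9500364644798704
```

Seated. Turn 0.65 to ψ=1.60.

{"name": "apply_moves", "arguments": {
  "series": [
    {"dp":[0,0,0],"rot":[0,0,0.1]},
    {"dp":[0,0,0],"rot":[0,0,0.2]},
    {"dp":[0,0,0],"rot":[0,0,0.3]},
    {"dp":[0,0,0],"rot":[0,0,0.4]},
    {"dp":[0,0,0],"rot":[0,0,0.5]},
    {"dp":[0,0,0],"rot":[0,0,0.58]},
    {"dp":[0,0,0],"rot":[0,0,0.63]},
    {"dp":[0,0,0],"rot":[0,0,0.65]}
  ]
}}

```text
clock: 25.62
eef_pos: [0.6374, -0.0448, 0.2548]
tool_rot: [2.09, 1.667, -0.642]
contact_force: [-2.5, 3.8, 6.0]
finger_gap: 0.0134
```

Run:
```python
from mv import *
adv([0,0,0],[0,0,.65]); o=state(); print("psi",psi(o['tool_rot']))
```

```text
t 25.62 pos [ 0.6374 -0.0448  0.2548] err mm(tool) [ 0.  -0.1 -0.5] rot err [-0.001  0.001  0.002]
 q [-0.53  0.75  0.6   1.35  0.2   1.29 -0.33] F(tool) [-0.8 -3.2 -6.8] T(tool) [ 0.91  0.12 -0.09] gap 0.0134
psi 1.6013483178470798
```

{"name": "apply_moves", "arguments": {
  "series": [
    {"dp":[0,0,-0.5],"rot":[0,0,0.025]},
    {"dp":[0,0,-1],"rot":[0,0,0.045]},
    {"dp":[0,0,-1],"rot":[0,0,0.045]},
    {"dp":[0,0,-1.5],"rot":[0,0,0.02]},
    {"dp":[0,0,-5],"rot":[0,0,0.01]},
    {"dp":[0,0,-12],"rot":[0,0,0.01]},
    {"dp":[0,0,-22],"rot":[0,0,0.01]},
    {"dp":[0,0,-30],"rot":[0,0,0.01]}
  ]
}}

```text
clock: 26.28
eef_pos: [0.6418, -0.0267, 0.2778]
tool_rot: [2.097, 1.66, -0.635]
contact_force: [-0.0, -0.2, -2.7]
finger_gap: 0.0139
```

Run:
```python
from mv import *
adv([0,0,-30],[0,0,.01]); o=state(); print("psi",psi(o['tool_rot']))
print("b1",rel(tcp(B[1],.025)+OFF,orient(180-np.degrees(.84))))
```

```text
t 26.28 pos [ 0.6418 -0.0267  0.2778] err mm(tool) [2.1 0.6 0.1] rot err [-0.002  0.004 -0.001]
 q [-0.55  0.75  0.61  1.29  0.2   1.36 -0.34] F(tool) [ 1.3 -0.   2.3] T(tool) [ 0.03  0.89 -0.04] gap 0.0139
psi 1.6088559972326337
b1 (array([-63.96884307,   2.52944271,   4.18845807]), array([-3.84645376e-04,  5.21612003e-04, -7.69590907e-01]))
```

{"name": "apply_moves", "arguments": {
  "series": [
    {"dp":[-8,0,-2],"rot":[0,0,-0.11]},
    {"dp":[-22,1,-3],"rot":[0,0,-0.22]},
    {"dp":[-37,2,-3],"rot":[0,0,-0.33]},
    {"dp":[-51,2,-1],"rot":[0,0,-0.44]},
    {"dp":[-61,2.5,2],"rot":[0,0,-0.55]},
    {"dp":[-64,2.5,4],"rot":[0,0,-0.66]},
    {"dp":[-64,2.5,4],"rot":[0,0,-0.75]},
    {"dp":[-64,2.5,4],"rot":[0,0,-0.77]}
  ]
}}

```text
clock: 26.95
eef_pos: [0.6309, -0.0817, 0.3118]
tool_rot: [1.395, 2.46, -0.84]
contact_force: [-0.6, 0.7, -2.8]
finger_gap: 0.0138
```

```bash
python3 - <<'E'
from ov import *
from bench import arm
adv([-64,2.5,4],[0,0,-.77]); o=state()
im=arm.camera("wrist")[:,:,::-1]; cv2.imwrite("pics/w15.png",im)
json.dump([list(o['eef_pos']),list(o['tool_rot'])],open("w15.json","w"))
overlay("pics/w15.png","w15.json",[1.40,.84,1.4,.82],180,100,140,130,5,"w15e.png",shift=np.tile([[-1,0]],(4,1)))
E
python3 fitphi.py pics/w15.png w15.json 0 2 3
```

```text
t 26.95 pos [ 0.6309 -0.0817  0.3118] err mm(tool) [0.2 0.9 0.4] rot err [-0.004  0.002 -0.001]
 q [-0.39  0.65  0.41  1.3   0.35  1.39  0.41] F(tool) [2.1 0.8 2. ] T(tool) [-0.6   0.75 -0.05] gap 0.0138
0 [(49.8, 0.385, (np.float64(-2.5), np.float64(-1.0))), (49.8, 0.35, (np.float64(-2.5), np.float64(-1.0))), (49.7, 0.42, (np.float64(-2.5), np.float64(-0.75))), (49.6, 0.315, (np.float64(-2.5), np.float64(-1.0)))]
2 [(48.3, 0.385, (np.float64(-1.25), np.float64(-0.25))), (48.3, 0.35, (np.float64(-1.25), np.float64(-0.5))), (48.2, 0.42, (np.float64(-1.25), np.float64(-0.25))), (48.2, 0.315, (np.float64(-1.25), np.float64(-0.5)))]
3 [(55.9, 0.875, (np.float64(-1.75), np.float64(-1.25))), (55.8, 0.84, (np.float64(-1.75), np.float64(-1.25))), (55.8, 0.91, (np.float64(-1.75), np.float64(-1.25))), (55.7, 0.805, (np.float64(-1.75), np.float64(-1.25)))]
```

View pics/w15e.png

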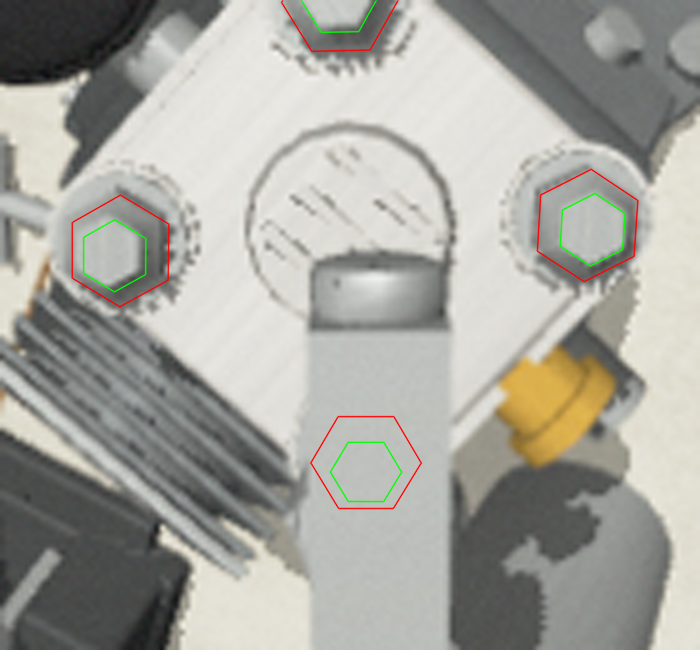

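{"name": "apply_moves", "arguments": {
  "series": [
    {"dp":[0,0,2],"rot":[0,0,0]},
    {"dp":[0,0,6],"rot":[0,0,0]},
    {"dp":[0,0,11],"rot":[0,0,0]},
    {"dp":[0,0,16],"rot":[0,0,0]},
    {"dp":[0,0,20],"rot":[0,0,0]},
    {"dp":[0,0,23],"rot":[0,0,0]},
    {"dp":[0,0,25.5],"rot":[0,0,0]},
    {"dp":[0,0,25.5],"rot":[0,0,0]}
  ]
}}

```text
clock: 27.67
eef_pos: [0.6273, -0.096, 0.2914]
tool_rot: [1.397, 2.458, -0.843]
contact_force: [-1.9, 3.2, 2.5]
finger_gap: 0.0134
```

Run:
```python
from mv import *
adv([0,0,25.5],[0,0,0]); o=state(); print("psi",psi(o['tool_rot']))
```

```text
t 27.67 pos [ 0.6273 -0.096   0.2914] err mm(tool) [0.4 0.2 0.1] rot err [-0.002  0.001  0.001]
 q [-0.38  0.66  0.42  1.35  0.35  1.33  0.4 ] F(tool) [ 2.3 -1.3 -3.6] T(tool) [ 0.12  0.82 -0.03] gap 0.0134
psi 0.8401139791756829
```

{"name": "apply_moves", "arguments": {
  "series": [
    {"dp":[0,0,0],"rot":[0,0,0.11]},
    {"dp":[0,0,0],"rot":[0,0,0.22]},
    {"dp":[0,0,0],"rot":[0,0,0.33]},
    {"dp":[0,0,0],"rot":[0,0,0.44]},
    {"dp":[0,0,0],"rot":[0,0,0.55]},
    {"dp":[0,0,0],"rot":[0,0,0.65]},
    {"dp":[0,0,0],"rot":[0,0,0.73]},
    {"dp":[0,0,0],"rot":[0,0,0.76]}
  ]
}}

```text
clock: 28.33
eef_pos: [0.6269, -0.0962, 0.2916]
tool_rot: [2.092, 1.665, -0.643]
contact_force: [-2.9, 2.3, 4.6]
finger_gap: 0.0137
```

Run:
```python
from mv import *
adv([0,0,0],[0,0,.76]); o=state(); print("psi",psi(o['tool_rot']))
```

```text
t 28.33 pos [ 0.6269 -0.0962  0.2916] err mm(tool) [ 0.  -0.5  0.1] rot err [0.    0.001 0.003]
 q [-0.48  0.7   0.62  1.36  0.23  1.3  -0.26] F(tool) [-1.4 -3.2 -4.8] T(tool) [ 0.96  0.24 -0.16] gap 0.0137
psi 1.6029438814902552
```

{"name": "apply_moves", "arguments": {
  "series": [
    {"dp":[0,0,-0.5],"rot":[0,0,0.025]},
    {"dp":[0,0,-1],"rot":[0,0,0.045]},
    {"dp":[0,0,-1],"rot":[0,0,0.045]},
    {"dp":[0,0,-1.5],"rot":[0,0,0.02]},
    {"dp":[0,0,-5],"rot":[0,0,0.01]},
    {"dp":[0,0,-12],"rot":[0,0,0.01]},
    {"dp":[0,0,-22],"rot":[0,0,0.01]},
    {"dp":[0,0,-30],"rot":[0,0,0.01]}
  ]
}}

```text
clock: 29.0
eef_pos: [0.6322, -0.0777, 0.3152]
tool_rot: [2.096, 1.661, -0.634]
contact_force: [0.2, 0.0, -3.6]
finger_gap: 0.0134
```

Run:
```python
from mv import *
adv([0,0,-30],[0,0,.01]); o=state(); print("psi",psi(o['tool_rot']))
print("b3",rel(tcp(B[3],.025)+OFF,orient(180-np.degrees(.83))))
```

```text
t 29.0 pos [ 0.6322 -0.0777  0.3152] err mm(tool) [ 2.2  1.  -0.3] rot err [-0.003  0.005 -0.001]
 q [-0.5   0.69  0.62  1.3   0.22  1.36 -0.26] F(tool) [2.1 0.1 2.9] T(tool) [ 0.09  0.91 -0.  ] gap 0.0134
psi 1.6087147746749515
b3 (array([ 61.50076191, -66.40463681,   4.66122536]), array([-3.87501202e-04,  5.20021229e-04, -7.79590906e-01]))
```

{"name": "apply_moves", "arguments": {
  "series": [
    {"dp":[8,-9,-3],"rot":[0,0,-0.11]},
    {"dp":[20,-22,-4],"rot":[0,0,-0.22]},
    {"dp":[34,-37,-4],"rot":[0,0,-0.33]},
    {"dp":[48,-52,-3],"rot":[0,0,-0.44]},
    {"dp":[58,-63,1],"rot":[0,0,-0.55]},
    {"dp":[61.5,-66.4,4.5],"rot":[0,0,-0.66]},
    {"dp":[61.5,-66.4,4.5],"rot":[0,0,-0.76]},
    {"dp":[61.5,-66.4,4.5],"rot":[0,0,-0.78]}
  ]
}}

```text
clock: 29.67
eef_pos: [0.5786, -0.0164, 0.2748]
tool_rot: [1.38, 2.471, -0.841]
contact_force: [0.3, -1.2, -2.4]
finger_gap: 0.0137
```

```bash
python3 - <<'E'
from ov import *
from bench import arm
adv([61.5,-66.4,4.5],[0,0,-.78]); o=state(); print(psi(o['tool_rot']))
im=arm.camera("wrist")[:,:,::-1]; cv2.imwrite("pics/w16.png",im)
json.dump([list(o['eef_pos']),list(o['tool_rot'])],open("w16.json","w"))
overlay("pics/w16.png","w16.json",[1.40,1.4,1.4,.82],160,140,140,130,5,"w16e.png",shift=np.tile([[-1.5,0]],(4,1)))
E
python3 fitphi.py pics/w16.png w16.json 0 1 2
```

```text
t 29.67 pos [ 0.5786 -0.0164  0.2748] err mm(tool) [ 1.1  1.9 -0.3] rot err [-0.005  0.001 -0.004]
 q [-0.53  0.62  0.41  1.49  0.35  1.32  0.26] F(tool) [-0.   0.7  2.6] T(tool) [-0.54  0.61 -0.05] gap 0.0137
0.8257530356088223
0 [(44.2, 0.315, (np.float64(-2.25), np.float64(0.5))), (44.1, 0.28, (np.float64(-2.25), np.float64(0.5))), (44.0, 0.245, (np.float64(-2.25), np.float64(0.5))), (44.0, 0.35, (np.float64(-2.25), np.float64(0.5)))]
1 [(18.9, 0.245, (np.float64(0.75), np.float64(-5.0))), (18.8, 0.21, (np.float64(1.0), np.float64(-5.0))), (18.8, 0.28, (np.float64(0.75), np.float64(-5.0))), (18.7, 0.175, (np.float64(1.0), np.float64(-5.0)))]
2 [(41.3, 0.315, (np.float64(-1.0), np.float64(0.75))), (41.2, 0.35, (np.float64(-1.0), np.float64(0.75))), (41.2, 0.385, (np.float64(-1.0), np.float64(0.75))), (41.1, 0.28, (np.float64(-1.0), np.float64(0.75)))]
```

View pics/w16e.png

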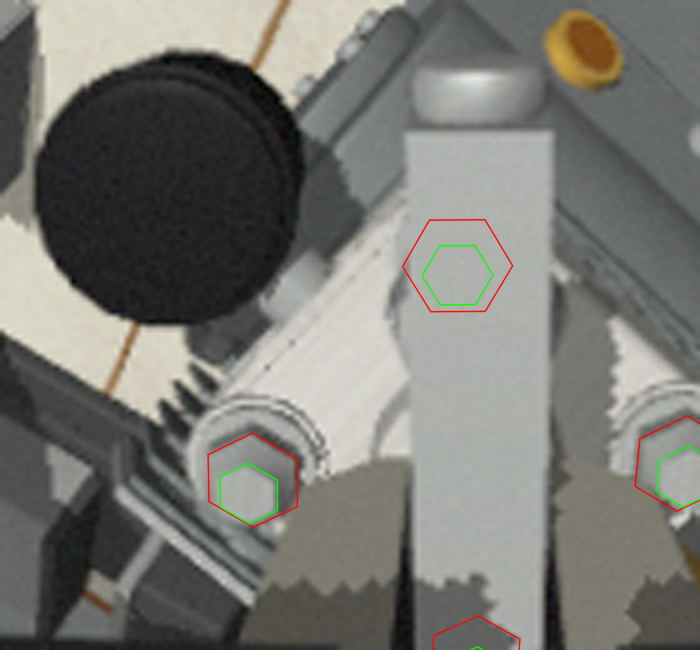

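{"name": "apply_moves", "arguments": {
  "series": [
    {"dp":[0,0,2],"rot":[0,0,0]},
    {"dp":[0,0,6],"rot":[0,0,0]},
    {"dp":[0,0,11],"rot":[0,0,0]},
    {"dp":[0,0,16],"rot":[0,0,0]},
    {"dp":[0,0,20],"rot":[0,0,0]},
    {"dp":[0,0,23],"rot":[0,0,0]},
    {"dp":[0,0,25.5],"rot":[0,0,0]},
    {"dp":[0,0,25.5],"rot":[0,0,0]}
  ]
}}

```text
clock: 30.38
eef_pos: [0.575, -0.0319, 0.2547]
tool_rot: [1.386, 2.467, -0.845]
contact_force: [-2.0, 3.7, 3.6]
finger_gap: 0.0143
```

Run:
```python
from mv import *
adv([0,0,25.5],[0,0,0]); o=state(); print("psi",psi(o['tool_rot']))
```

```text
t 30.38 pos [ 0.575  -0.0319  0.2547] err mm(tool) [ 0.4  0.5 -0.3] rot err [-0.002  0.001  0.   ]
 q [-0.51  0.63  0.41  1.53  0.35  1.26  0.25] F(tool) [ 2.2 -1.5 -4.8] T(tool) [0.06 0.71 0.03] gap 0.0143
psi 0.8298999464350776
```

{"name": "apply_moves", "arguments": {
  "series": [
    {"dp":[0,0,0],"rot":[0,0,0.11]},
    {"dp":[0,0,0],"rot":[0,0,0.22]},
    {"dp":[0,0,0],"rot":[0,0,0.33]},
    {"dp":[0,0,0],"rot":[0,0,0.44]},
    {"dp":[0,0,0],"rot":[0,0,0.55]},
    {"dp":[0,0,0],"rot":[0,0,0.66]},
    {"dp":[0,0,0],"rot":[0,0,0.74]},
    {"dp":[0,0,0],"rot":[0,0,0.77]}
  ]
}}

```text
clock: 31.05
eef_pos: [0.5747, -0.032, 0.2548]
tool_rot: [2.091, 1.667, -0.642]
contact_force: [-1.9, 3.8, 4.8]
finger_gap: 0.0134
```

Run:
```python
from mv import *
adv([0,0,0],[0,0,.77]); o=state(); print("psi",psi(o['tool_rot']))
```

```text
t 31.05 pos [ 0.5747 -0.032   0.2548] err mm(tool) [ 0.4 -0.2 -0.2] rot err [-0.     0.001  0.002]
 q [-0.63  0.67  0.63  1.54  0.23  1.22 -0.4 ] F(tool) [-0.1 -2.6 -5.8] T(tool) [ 0.91  0.19 -0.11] gap 0.0134
psi 1.6018301416668699
```

{"name": "apply_moves", "arguments": {
  "series": [
    {"dp":[0,0,-0.5],"rot":[0,0,0.025]},
    {"dp":[0,0,-1],"rot":[0,0,0.045]},
    {"dp":[0,0,-1],"rot":[0,0,0.045]},
    {"dp":[0,0,-1.5],"rot":[0,0,0.02]},
    {"dp":[0,0,-5],"rot":[0,0,0.01]},
    {"dp":[0,0,-12],"rot":[0,0,0.01]},
    {"dp":[0,0,-22],"rot":[0,0,0.01]},
    {"dp":[0,0,-30],"rot":[0,0,0.01]}
  ]
}}

```text
clock: 31.72
eef_pos: [0.5791, -0.0145, 0.2786]
tool_rot: [2.097, 1.659, -0.635]
contact_force: [0.7, 1.4, -3.2]
finger_gap: 0.0137
```

Run:
```python
from mv import *
adv([0,0,-30],[0,0,.01]); o=state(); print("psi",psi(o['tool_rot']))
# view pose: all bolts, alpha 173 over head centre
for al in(93,130,173):
  p=tcp(HC+np.array([0.0,.02,0]),.075)+OFF; print(al,rel(p,orient(al)))
  for i,b in enumerate(B): print(i,wproj(pw(PV,b+.0135*N),p,orient(al).as_rotvec()).round())
```

```text
t 31.72 pos [ 0.5791 -0.0145  0.2786] err mm(tool) [ 1.6  0.7 -0. ] rot err [-0.002  0.004 -0.   ]
 q [-0.65  0.65  0.63  1.48  0.22  1.29 -0.4 ] F(tool) [3.  0.3 1.8] T(tool) [0.09 0.92 0.02] gap 0.0137
psi 1.6093129668968364
93 (array([-14.40097929,  32.56735022, -56.80660174]), array([-0.00018459,  0.0006049 , -0.09115448]))
0 [[227. 217.]]
1 [[279. 219.]]
2 [[283. 168.]]
3 [[228. 165.]]
130 (array([-14.40097929,  32.56735022, -56.80660174]), array([-3.75297626e-04,  5.26732800e-04, -7.36926282e-01]))
0 [[209. 192.]]
1 [[250. 224.]]
2 [[284. 186.]]
3 [[242. 151.]]
173 (array([-14.40097929,  32.56735022, -56.80660174]), array([-5.82254892e-04,  3.78555656e-04, -1.48741783e+00]))
0 [[211. 157.]]
1 [[219. 208.]]
2 [[272. 202.]]
3 [[266. 150.]]
```

{"name": "apply_moves", "arguments": {
  "series": [
    {"dp":[-4,8,-15],"rot":[0,0,-0.03]},
    {"dp":[-9,20,-35],"rot":[0,0,-0.06]},
    {"dp":[-14,32,-57],"rot":[0,0,-0.09]},
    {"dp":[-14,32,-57],"rot":[0,0,-0.09]},
    {"dp":[-14,32,-57],"rot":[0,0,-0.09]},
    {"dp":[-14,32,-57],"rot":[0,0,-0.09]},
    {"dp":[-14,32,-57],"rot":[0,0,-0.09]},
    {"dp":[-14,32,-57],"rot":[0,0,-0.09]}
  ]
}}

```text
clock: 32.38
eef_pos: [0.6117, -0.002, 0.3325]
tool_rot: [2.033, 1.761, -0.67]
contact_force: [-0.4, -0.7, -3.4]
finger_gap: 0.0139
```

```bash
python3 - <<'E'
from ov import *
from bench import arm
adv([-14,32,-57],[0,0,-.09]); o=state()
im=arm.camera("wrist")[:,:,::-1]; cv2.imwrite("pics/w17.png",im)
json.dump([list(o['eef_pos']),list(o['tool_rot'])],open("w17.json","w"))
overlay("pics/w17.png","w17.json",[1.40,1.4,1.4,1.4],195,135,120,110,6,"w17e.png",shift=np.tile([[-1.5,0]],(4,1)))
E
python3 fitphi.py pics/w17.png w17.json 0 1 2 3
```

```text
t 32.38 pos [ 0.6117 -0.002   0.3325] err mm(tool) [ 1.2 -1.   2.2] rot err [ 0.002  0.001 -0.001]
 q [-0.6   0.67  0.6   1.28  0.23  1.47 -0.26] F(tool) [ 1.3 -0.2  3.2] T(tool) [ 0.01  0.92 -0.04] gap 0.0139
0 [(44.0, 0.42, (np.float64(-2.0), np.float64(0.25))), (44.0, 0.455, (np.float64(-2.0), np.float64(0.25))), (43.9, 0.385, (np.float64(-2.0), np.float64(0.25))), (43.7, 0.49, (np.float64(-2.0), np.float64(0.25)))]
1 [(30.8, 0.805, (np.float64(-2.75), np.float64(2.75))), (30.7, 0.77, (np.float64(-2.5), np.float64(3.0))), (30.7, 0.735, (np.float64(-2.25), np.float64(3.0))), (30.4, 0.7, (np.float64(-2.5), np.float64(3.0)))]
2 [(47.6, 0.35, (np.float64(-1.25), np.float64(0.5))), (47.5, 0.385, (np.float64(-1.25), np.float64(0.5))), (47.4, 0.315, (np.float64(-1.25), np.float64(0.5))), (47.4, 0.42, (np.float64(-1.25), np.float64(0.5)))]
3 [(48.6, 0.42, (np.float64(-1.75), np.float64(0.0))), (48.5, 0.455, (np.float64(-1.75), np.float64(0.25))), (48.5, 0.385, (np.float64(-1.75), np.float64(0.0))), (48.5, 0.49, (np.float64(-1.75), np.float64(0.25)))]
```

View pics/w17e.png

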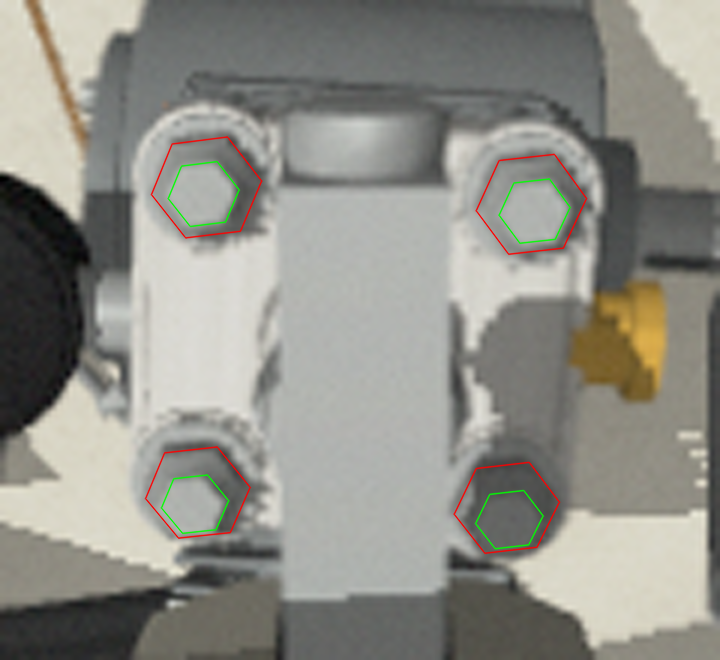

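Run:
```python
from ov import *
im=cv2.imread("pics/w17.png")[200:235,265:295].astype(float)
im=np.clip((im-40)*2.2,0,255).astype(np.uint8)
a=cv2.resize(im,None,fx=13,fy=13,interpolation=cv2.INTER_CUBIC)
cv2.imwrite("pics/b1a.png",a)
o=json.load(open("w17.json"))
outs=[a]
for sh in ((-1.7,.4),):
    b=a.copy()
    for af,hh,col in((.019,.007,(0,0,255)),(.012,.0135,(0,255,0))):
        u=(wproj(pw(PV,hexpts(B[1],1.40,af,hh)),*o)+sh-[265,200]+.5)*13-.5
        cv2.polylines(b,[np.int32(u*8)],True,col,1,cv2.LINE_AA,3)
    outs.append(b)
cv2.imwrite("pics/b1.png",np.hstack(outs))
```

```text
(no output)
```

View pics/b1.png

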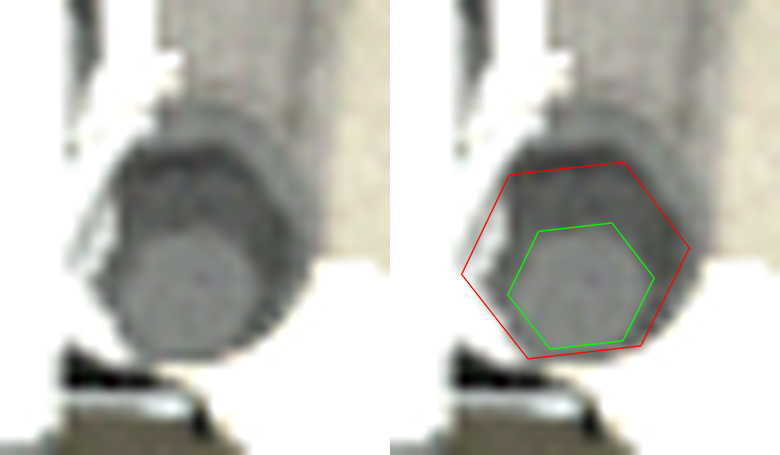

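Run:
```python
from mv import *
p0,R0=load(); Rt=down(np.pi-.09); pt=np.array([.487,.3462,.20])
dp,rv=rel(pt,Rt); print(dp,rv,np.linalg.norm(rv))
# via points: slerp, position with arc up
for f in np.arange(1,16)/15:
    p=p0+(pt-p0)*f+np.array([0,0,.03*np.sin(np.pi*f)]); 
    if f>.0: print(round(f,2),np.round(1000*R0.inv().apply(p-p0)).tolist(),np.round(rv*f,3).tolist(), np.round(p,3), "mouth",np.round((p+(R0*R.from_rotvec(rv*f)).apply([0,0,.096])),3))
```

```text
[ 346.49401963 -173.07110286  -71.66366785] [-0.51838344  0.4433255  -1.56794171] 1.709883062698257
0.07 [20.0, -12.0, -10.0] [-0.035, 0.03, -0.105] [0.604 0.021 0.332] mouth [ 0.597 -0.031  0.252]
0.13 [39.0, -23.0, -20.0] [-0.069, 0.059, -0.209] [0.596 0.045 0.329] mouth [ 0.592 -0.005  0.247]
0.2 [59.0, -35.0, -29.0] [-0.104, 0.089, -0.314] [0.588 0.068 0.326] mouth [0.587 0.021 0.242]
0.27 [80.0, -47.0, -37.0] [-0.138, 0.118, -0.418] [0.579 0.091 0.321] mouth [0.581 0.047 0.236]
0.33 [101.0, -58.0, -45.0] [-0.173, 0.148, -0.523] [0.571 0.114 0.316] mouth [0.574 0.074 0.229]
0.4 [122.0, -70.0, -52.0] [-0.207, 0.177, -0.627] [0.562 0.137 0.309] mouth [0.568 0.101 0.221]
0.47 [145.0, -82.0, -58.0] [-0.242, 0.207, -0.732] [0.554 0.161 0.302] mouth [0.561 0.128 0.212]
0.53 [168.0, -93.0, -63.0] [-0.276, 0.236, -0.836] [0.546 0.184 0.293] mouth [0.553 0.155 0.201]
0.6 [192.0, -105.0, -66.0] [-0.311, 0.266, -0.941] [0.537 0.207 0.282] mouth [0.545 0.183 0.19 ]
0.67 [216.0, -116.0, -69.0] [-0.346, 0.296, -1.045] [0.529 0.23  0.271] mouth [0.536 0.21  0.177]
0.73 [241.0, -128.0, -71.0] [-0.38, 0.325, -1.15] [0.521 0.253 0.258] mouth [0.527 0.238 0.164]
0.8 [267.0, -139.0, -72.0] [-0.415, 0.355, -1.254] [0.512 0.277 0.245] mouth [0.518 0.265 0.149]
0.87 [293.0, -150.0, -72.0] [-0.449, 0.384, -1.359] [0.504 0.3   0.23 ] mouth [0.508 0.292 0.135]
0.93 [320.0, -162.0, -72.0] [-0.484, 0.414, -1.463] [0.495 0.323 0.215] mouth [0.498 0.319 0.119]
1.0 [346.0, -173.0, -72.0] [-0.518, 0.443, -1.568] [0.487 0.346 0.2  ] mouth [0.487 0.346 0.104]
```

{"name": "apply_moves", "arguments": {
  "series": [
    {"dp":[20,-12,-12],"rot":[-0.035,0.03,-0.105]},
    {"dp":[39,-23,-24],"rot":[-0.069,0.059,-0.209]},
    {"dp":[59,-35,-34],"rot":[-0.104,0.089,-0.314]},
    {"dp":[80,-47,-42],"rot":[-0.138,0.118,-0.418]},
    {"dp":[101,-58,-50],"rot":[-0.173,0.148,-0.523]},
    {"dp":[122,-70,-56],"rot":[-0.207,0.177,-0.627]},
    {"dp":[145,-82,-60],"rot":[-0.242,0.207,-0.732]},
    {"dp":[168,-93,-64],"rot":[-0.276,0.236,-0.836]}
  ]
}}

```text
clock: 33.1
eef_pos: [0.5448, 0.1854, 0.2925]
tool_rot: [1.172, 2.685, -0.359]
contact_force: [0.1, 0.4, -2.7]
finger_gap: 0.0136
```

Run:
```python
from mv import *
adv([168,-93,-64],[-.276,.236,-.836]); o=state()
from bench import arm
cv2.imwrite("pics/t18.png",arm.camera("top")[:,:,::-1])
p0,R0=load(); Rt=down(np.pi-.09); pt=np.array([.487,.3462,.18])
dp,rv=rel(pt,Rt); print(dp,rv)
crop(cv2.imread("pics/t18.png"),285,135,90,70,8,"t18c.png")
```

```text
t 33.1 pos [0.5448 0.1854 0.2925] err mm(tool) [ 1.6 -0.4  0.8] rot err [-0.003  0.002 -0.005]
 q [-0.71  0.48  0.29  1.52  0.18  1.22  0.23] F(tool) [1.  0.7 2.4] T(tool) [-0.17  0.48 -0.08] gap 0.0136
[182.30432938  78.30369623  55.7819282 ] [-0.24252545  0.20694471 -0.73200238]
```

View pics/t18c.png

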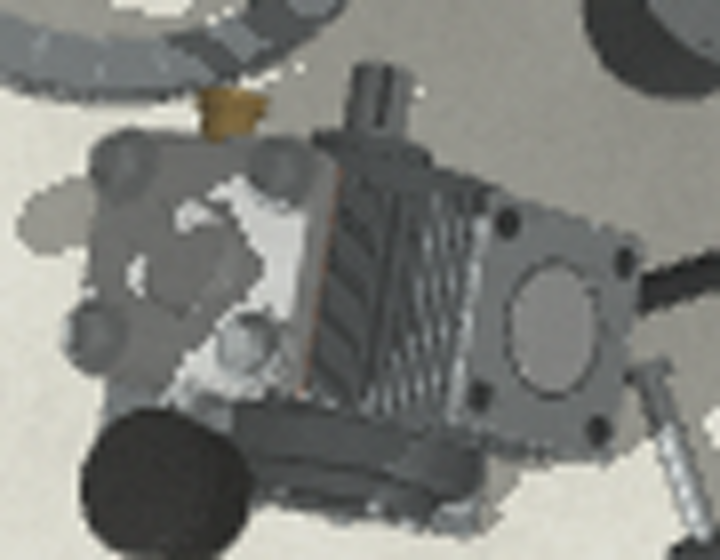

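{"name": "apply_moves", "arguments": {
  "series": [
    {"dp":[26,11,4],"rot":[-0.035,0.03,-0.105]},
    {"dp":[52,22,9],"rot":[-0.069,0.059,-0.209]},
    {"dp":[78,34,15],"rot":[-0.104,0.089,-0.314]},
    {"dp":[104,45,22],"rot":[-0.139,0.118,-0.418]},
    {"dp":[130,56,30],"rot":[-0.173,0.148,-0.523]},
    {"dp":[156,67,42],"rot":[-0.208,0.177,-0.627]},
    {"dp":[182.3,78.3,55.8],"rot":[-0.2425,0.207,-0.732]},
    {"dp":[182.3,78.3,55.8],"rot":[-0.2425,0.207,-0.732]}
  ]
}}

```text
clock: 33.82
eef_pos: [0.4832, 0.3467, 0.1746]
tool_rot: [-0.133, -3.13, 0.003]
contact_force: [-1.8, -0.0, -2.4]
finger_gap: 0.0139
```

Run:
```python
from mv import *
adv([182.3,78.3,55.8],[-.2425,.207,-.732]); o=state()
from bench import arm
im=arm.camera("wrist")[:,:,::-1];cv2.imwrite("pics/w19.png",im)
im=arm.camera("side")[:,:,::-1];cv2.imwrite("pics/s19.png",im); crop(im,180,110,80,100,6,"s19c.png")
print(rel([.487,.3462,.107],down(np.pi-.09)))
```

```text
t 33.82 pos [0.4832 0.3467 0.1746] err mm(tool) [3.8 0.2 5.4] rot err [ 0.002  0.008 -0.005]
 q [-0.62  0.58 -0.05  1.64  0.03  0.93  0.8 ] F(tool) [ 1.8 -0.2  2.5] T(tool) [0.01 0.1  0.03] gap 0.0139
(array([-1.79165338e-03,  1.08631119e-02,  7.29845057e+01]), array([-3.27841855e-06, -5.82702266e-05, -1.05743334e-05]))
```

View pics/w19.png

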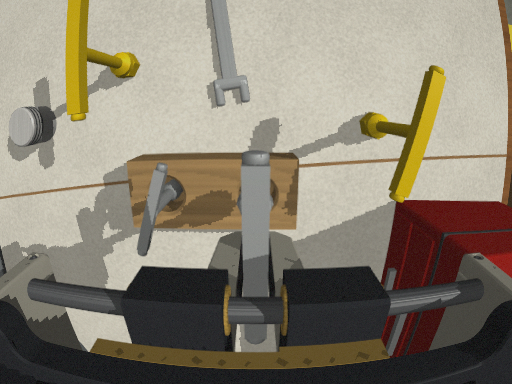

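View pics/s19c.png

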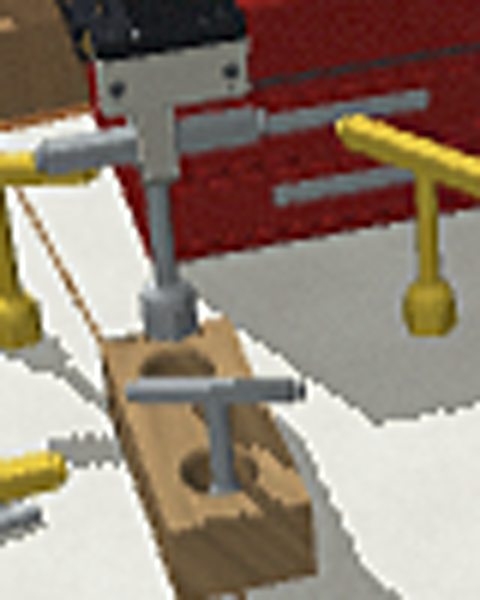

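{"name": "apply_moves", "arguments": {
  "series": [
    {"dp":[0,0,0],"rot":[0,0,0]},
    {"dp":[0,0,0],"rot":[0,0,0]},
    {"dp":[0,0,0],"rot":[0,0,0]},
    {"dp":[0,0,10],"rot":[0,0,0]},
    {"dp":[0,0,20],"rot":[0,0,0]},
    {"dp":[0,0,32],"rot":[0,0,0]},
    {"dp":[0,0,44],"rot":[0,0,0]},
    {"dp":[0,0,50],"rot":[0,0,0]}
  ]
}}

```text
clock: 34.58
eef_pos: [0.4859, 0.3454, 0.1269]
tool_rot: [-0.141, -3.136, 0.002]
contact_force: [-0.2, -0.4, -2.2]
finger_gap: 0.0135
```

Run:
```python
from mv import *
adv([0,0,50],[0,0,0]); o=state()
from bench import arm
im=arm.camera("side")[:,:,::-1];cv2.imwrite("pics/s20.png",im); crop(im,180,110,80,100,6,"s20c.png")
```

```text
t 34.58 pos [0.4859 0.3454 0.1269] err mm(tool) [ 1.  -0.9  3.1] rot err [0.001 0.002 0.   ]
 q [-0.63  0.63 -0.05  1.69  0.04  0.82  0.79] F(tool) [ 0.2 -0.4  2.2] T(tool) [ 0.   -0.03  0.04] gap 0.0135
```

View pics/s20c.png

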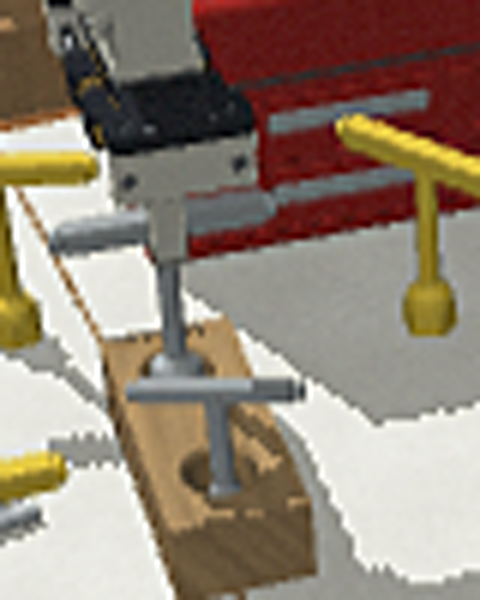

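{"name": "apply_moves", "arguments": {
  "series": [
    {"dp":[0,0,5],"rot":[0,0,0]},
    {"dp":[0,0,10],"rot":[0,0,0]},
    {"dp":[0,0,15],"rot":[0,0,0]},
    {"dp":[0,0,19],"rot":[0,0,0]},
    {"dp":[0,0,22],"rot":[0,0,0]},
    {"dp":[0,0,23],"rot":[0,0,0]},
    {"dp":[0,0,23],"rot":[0,0,0]},
    {"dp":[0,0,23],"rot":[0,0,0]}
  ]
}}

```text
clock: 35.3
eef_pos: [0.4872, 0.3466, 0.1065]
tool_rot: [0.141, 3.138, 0.003]
contact_force: [-0.3, 0.8, -1.8]
finger_gap: 0.0138
```

Run:
```python
from mv import *
adv([0,0,23],[0,0,0]); o=state()
```

```text
t 35.3 pos [0.4872 0.3466 0.1065] err mm(tool) [-0.2  0.4  0.5] rot err [-0.002 -0.001 -0.   ]
 q [-0.63  0.66 -0.04  1.71  0.04  0.77  0.79] F(tool) [0.4 0.7 1.8] T(tool) [-0.01 -0.01 -0.  ] gap 0.0138
```

Almost on the floor; lower 1.5 mm more, then release.

{"name": "apply_moves", "arguments": {
  "series": [
    {"dp":[0,0,1],"rot":[0,0,0]},
    {"dp":[0,0,2],"rot":[0,0,0]},
    {"dp":[0,0,2],"rot":[0,0,0]},
    {"dp":[0,0,2],"rot":[0,0,0]},
    {"dp":[0,0,2],"rot":[0,0,0]},
    {"dp":[0,0,2],"rot":[0,0,0]},
    {"dp":[0,0,2],"rot":[0,0,0]},
    {"dp":[0,0,2],"rot":[0,0,0]}
  ]
}}

```text
clock: 35.97
eef_pos: [0.4876, 0.3469, 0.1056]
tool_rot: [0.141, 3.136, 0.005]
contact_force: [-1.3, -1.1, 6.2]
finger_gap: 0.0139
```

Run:
```python
from mv import *
adv([0,0,2],[0,0,0]); o=state()
```

```text
t 35.97 pos [0.4876 0.3469 0.1056] err mm(tool) [-0.6  0.7 -0.6] rot err [-0.003 -0.002  0.   ]
 q [-0.63  0.66 -0.04  1.71  0.04  0.77  0.79] F(tool) [ 1.2 -1.2 -6.2] T(tool) [ 0.23  0.23 -0.02] gap 0.0139
```

On the floor (6 N). Release, then retreat upward.

{"name": "apply_moves", "arguments": {
  "series": [
    {"dp":[0,0,-1],"rot":[0,0,0]},
    {"dp":[0,0,-1],"rot":[0,0,0]},
    {"dp":[0,0,-1],"rot":[0,0,0]},
    {"dp":[0,0,-1],"rot":[0,0,0]},
    {"dp":[0,0,-1],"rot":[0,0,0]},
    {"dp":[0,0,-1],"rot":[0,0,0]},
    {"dp":[0,0,-1],"rot":[0,0,0]},
    {"dp":[0,0,-1],"rot":[0,0,0]}
  ],
  "grip": 0.45
}}

```text
clock: 36.63
eef_pos: [0.4871, 0.3464, 0.1052]
tool_rot: [0.141, 3.138, 0.003]
contact_force: [-0.3, 0.6, -0.7]
finger_gap: 0.0422
```

{"name": "apply_moves", "arguments": {
  "series": [
    {"dp":[0,0,-6],"rot":[0,0,0]},
    {"dp":[0,0,-15],"rot":[0,0,0]},
    {"dp":[0,0,-30],"rot":[0,0,0]},
    {"dp":[0,0,-50],"rot":[0,0,0]},
    {"dp":[0,0,-75],"rot":[0,0,0]},
    {"dp":[0,0,-100],"rot":[0,0,0]},
    {"dp":[0,0,-125],"rot":[0,0,0]},
    {"dp":[0,0,-140],"rot":[0,0,0]}
  ]
}}

```text
clock: 37.3
eef_pos: [0.488, 0.347, 0.2496]
tool_rot: [0.141, 3.133, 0.009]
contact_force: [0.3, 0.6, -0.3]
finger_gap: 0.0419
```

Run:
```python
from mv import *
adv([0,0,-1],[0,0,0]);adv([0,0,-140],[0,0,0]); o=state()
from bench import arm
im=arm.camera("wrist")[:,:,::-1];cv2.imwrite("pics/w21.png",im)
im=arm.camera("side")[:,:,::-1];cv2.imwrite("pics/s21.png",im)
p=tcp(HC,.10);
```

```text
t 37.3 pos [0.488  0.347  0.2496] err mm(tool) [-0.9  0.9 -3.6] rot err [-0.006 -0.005  0.   ]
 q [-0.62  0.5  -0.05  1.54  0.02  1.09  0.8 ] F(tool) [-0.2  0.6  0.3] T(tool) [-0.07 -0.01  0.04] gap 0.0419
```

View pics/w21.png

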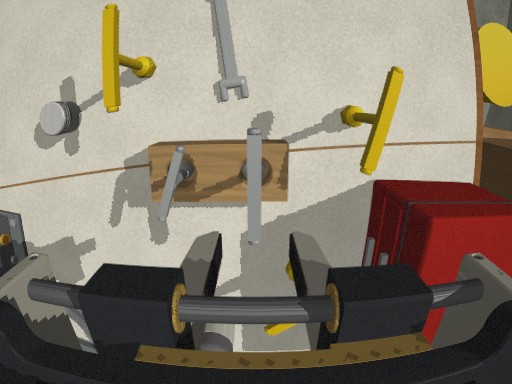

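View pics/s21.png

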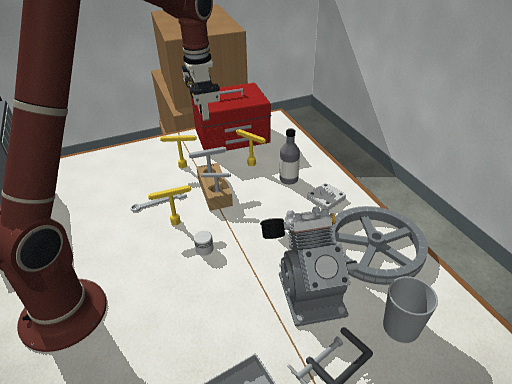

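Run:
```python
from mv import *
Rt=down(np.pi-.09)
for p in ([.60,-.02,.36],[.58,.0,.36]):
    print(p,rel(p,Rt))
    for i,b in enumerate(B): print(i,wproj(pw(PV,b+.0135*N),p,Rt.as_rotvec()).round())
    Rq=Rt*R.from_rotvec([.5,0,0]); print(rel(p,Rq))
    for i,b in enumerate(B): print(i,wproj(pw(PV,b+.0135*N),p,Rq.as_rotvec()).round())
```

```text
[0.6, -0.02, 0.36] (array([-145.44698187, -354.55004307, -114.02280735]), array([-3.27841855e-06, -5.82702266e-05, -1.05743334e-05]))
0 [[149. 155.]]
1 [[149. 211.]]
2 [[199. 205.]]
3 [[202. 154.]]
(array([-145.44698187, -354.55004307, -114.02280735]), array([ 4.99996721e-01, -5.96947503e-05,  4.21444470e-06]))
0 [[226. 148.]]
1 [[222. 200.]]
2 [[274. 202.]]
3 [[279. 152.]]
[0.58, 0.0, 0.36] (array([-123.73016464, -336.42878903, -114.02160132]), array([-3.27841855e-06, -5.82702266e-05, -1.05743334e-05]))
0 [[136. 175.]]
1 [[137. 228.]]
2 [[186. 222.]]
3 [[188. 172.]]
(array([-123.73016464, -336.42878903, -114.02160132]), array([ 4.99996721e-01, -5.96947503e-05,  4.21444470e-06]))
0 [[214. 165.]]
1 [[211. 214.]]
2 [[261. 216.]]
3 [[266. 168.]]
```

Move (with a 0.5 rad tilt) to a free look at the head.

{"name": "apply_moves", "arguments": {
  "series": [
    {"dp":[-13,-30,-15],"rot":[0.04,0,0]},
    {"dp":[-28,-67,-28],"rot":[0.09,0,0]},
    {"dp":[-42,-102,-40],"rot":[0.14,0,0]},
    {"dp":[-56,-137,-52],"rot":[0.19,0,0]},
    {"dp":[-70,-171,-64],"rot":[0.24,0,0]},
    {"dp":[-84,-205,-76],"rot":[0.29,0,0]},
    {"dp":[-98,-240,-88],"rot":[0.34,0,0]},
    {"dp":[-112,-274,-98],"rot":[0.39,0,0]}
  ]
}}

```text
clock: 38.07
eef_pos: [0.5739, 0.0611, 0.3429]
tool_rot: [-0.138, -3.061, 0.606]
contact_force: [-0.1, -0.2, -0.2]
finger_gap: 0.0416
```

Run:
```python
from mv import *
adv([-112,-274,-98],[.39,0,0]); state()
print(rel([.60,-.02,.36],down(np.pi-.09)*R.from_rotvec([.5,0,0])))
```

```text
t 38.07 pos [0.5739 0.0611 0.3429] err mm(tool) [-0.2 -1.6  1.8] rot err [ 0.001  0.001 -0.   ]
 q [-0.4   0.48  0.11  1.38  0.31  1.44  1.11] F(tool) [ 0.1 -0.1  0.3] T(tool) [-0.43 -0.06 -0.04] gap 0.0416
(array([-33.44698187, -80.59315033,  15.80455353]), array([ 1.09996722e-01, -5.71759533e-05,  1.55462084e-05]))
```

{"name": "apply_moves", "arguments": {
  "series": [
    {"dp":[-12,-28,4],"rot":[0.04,0,0]},
    {"dp":[-24,-56,10],"rot":[0.08,0,0]},
    {"dp":[-33,-80,16],"rot":[0.11,0,0]},
    {"dp":[-33,-80,16],"rot":[0.11,0,0]},
    {"dp":[-33,-80,16],"rot":[0.11,0,0]},
    {"dp":[-33,-80,16],"rot":[0.11,0,0]},
    {"dp":[-33,-80,16],"rot":[0.11,0,0]},
    {"dp":[-33,-80,16],"rot":[0.11,0,0]}
  ]
}}

```text
clock: 38.73
eef_pos: [0.5993, -0.0181, 0.358]
tool_rot: [-0.132, -3.021, 0.767]
contact_force: [-0.1, -0.7, 0.4]
finger_gap: 0.0418
```

```bash
python3 - <<'E'
from ov import *
from bench import arm
adv([-33,-80,16],[.11,0,0]); o=state()
im=arm.camera("wrist")[:,:,::-1]; cv2.imwrite("pics/w22.png",im)
json.dump([list(o['eef_pos']),list(o['tool_rot'])],open("w22.json","w"))
overlay("pics/w22.png","w22.json",[1.40,1.4,1.4,1.4],200,130,100,90,7,"w22e.png")
E
python3 fitphi.py pics/w22.png w22.json 0 1 2 3
```

```text
t 38.73 pos [ 0.5993 -0.0181  0.358 ] err mm(tool) [0.4 2.  0.7] rot err [-0.003 -0.001 -0.002]
 q [-0.34  0.51  0.15  1.33  0.4   1.46  1.21] F(tool) [ 0.  -0.8 -0. ] T(tool) [-0.5   0.01 -0.03] gap 0.0418
0 [(46.3, 0.28, (np.float64(-0.25), np.float64(-0.25))), (46.2, 0.245, (np.float64(-0.25), np.float64(-0.25))), (46.2, 0.315, (np.float64(-0.25), np.float64(-0.25))), (46.1, 0.35, (np.float64(-0.5), np.float64(-0.25)))]
1 [(42.2, 0.35, (np.float64(-1.0), np.float64(-0.25))), (42.2, 0.315, (np.float64(-0.75), np.float64(-0.25))), (42.1, 0.385, (np.float64(-0.75), np.float64(-0.25))), (41.9, 0.28, (np.float64(-0.75), np.float64(-0.25)))]
2 [(38.9, 0.385, (np.float64(-0.5), np.float64(0.5))), (38.9, 0.42, (np.float64(-0.5), np.float64(0.5))), (38.8, 0.35, (np.float64(-0.5), np.float64(0.5))), (38.7, 0.455, (np.float64(-0.5), np.float64(0.5)))]
3 [(42.7, 0.35, (np.float64(0.0), np.float64(0.0))), (42.7, 0.315, (np.float64(0.0), np.float64(0.0))), (42.6, 0.28, (np.float64(0.0), np.float64(0.0))), (42.6, 0.385, (np.float64(0.0), np.float64(0.0)))]
```

View pics/w22e.png

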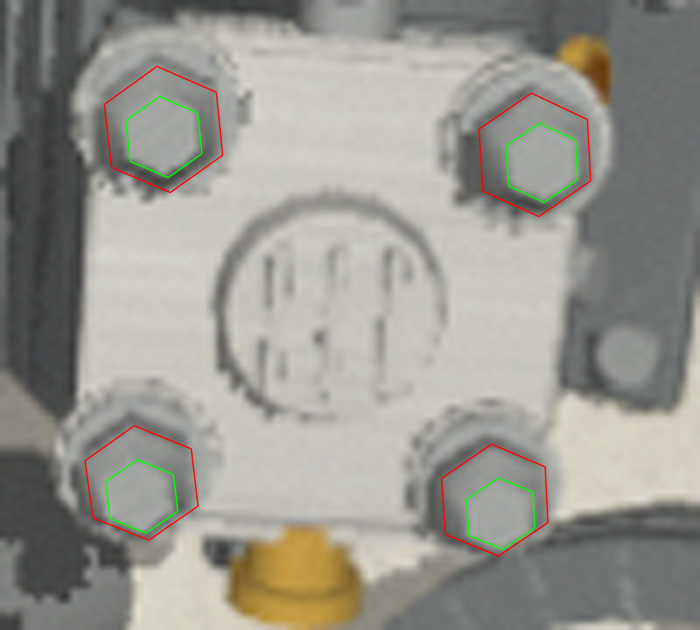

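Run:
```python
from bench import arm
print(arm.close_job())
```

```text
the job is handed in; nothing more can be done
None
```

I tightened all four bolts in two passes, in the order 0-2-1-3, stood the larger wrench back in its hole and handed the job in at about 39 s. The one irregularity was on bolt0 in the second pass.

- **Pass 1:** Each bolt turned about an eighth of a turn, 0.72 to 0.83 rad by image fit against the 0.785 rad asked.
- **Bolt0 irregularity:** On the first try in pass 2 I pushed bolt0 too hard against its stop. The mouth seems to have jammed on the hexagon, and backing off dragged the bolt back to about 1.07 rad. I saw this in the next picture and tightened it home again before touching bolt2. From then on I lifted the wrench straight off at the stop.
- **Last bolt check:** A free view of the head gave about 1.33, 1.40, 1.43 and 1.40 rad for bolts 0 to 3, against a stop at 1.40. Single-picture fits scatter by about 0.07 rad. For bolt0, five fits averaged about 1.40, of which the last was the lowest. For bolt1, one earlier fit taken in shadow disagreed and I set it aside; the last view was clear.
- **Wrench:** It reached the hole floor with 6 N and stood upright in its hole after release. The small wrench, the yellow look-alikes and the rest of the bench look unmoved in the pictures. Wrist forces read at the end of each move stayed under about 15 N.

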